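# Clamp the tipped diluent bottle

### The job

The white diluent bottle has tipped over in its carrier. Stand it upright on the bed of the bottle clamp, between the jaws and close to the V jaw, and let go of it; then crank the handwheel clockwise until the sprung jaw pad holds the bottle and its gauge pointer has been pushed back to the long line (9 mm), so that the stuck cap can be opened next. Set the bottle down gently, do not squeeze it past the end of the gauge scale, and do not shift the brown bottle or the petri dish.

Things in the scene. Friction and masses are not known exactly. Their poses are not given: they have to be found in the camera images.
- bottle: White bottle, blue cap, 135 mm tall, 0.25 kg. Body 62 mm diameter from 5 to 85 mm above its underside, then a cone; cap 40 mm diameter, at 117 to 135 mm. Origin: centre of its underside; +z along its axis to the cap. Starts tipped 38 degrees in the carrier's -y bay, cap leaning out over the -x wall's rim. Loose; comes out along its axis.
- carrier: Grey open two-bay bottle carrier, 100 (x) by 141 (y) by 57 mm high, fixed; floor and walls 5 mm. Origin: centre of its underside, z up. Bays are 90 mm (x) inside; the tipped bottle's is 70 mm wide about y = -30 mm, the other 56 mm wide about y = +37. Fingers laid along the tipped bottle, closing along the carrier's y, clear the rims if their tips stay 65 mm or more above its underside.
- bottle_clamp: Screw clamp, fixed. Origin: on its underside; +x along the screw from handwheel to fixed V jaw, z up. Grey bed 222 (x) by 90 mm, top at z = 14 mm. V jaw: top z = 64, 84 mm wide. Carriage: 56 mm wide, top z = 94; its pad, 46 mm wide, faces the V jaw, with a narrow pointer riser up to z = 100. Bearing block next to the wheel: top z = 102, 64 mm wide.
- seat (a point): Point on the bed's top, 52 mm in +x from the clamp's origin; axes as the clamp's. The V jaw is bolted somewhere in an 8 mm range: a bottle touching both its faces is centred 0 to 8 mm past here (+x). Stand the bottle 0 to 5 mm short of here; the pad pushes it home. Keep the fingers on its +y and -y sides. Pad to a bottle here: 20 mm - 1.592 mm per rad of crank.
- grip_mid (a point): Middle of the crank grip, on its axis: a black barrel 48 mm long, 19 mm diameter, parallel to the clamp's x, that spins freely on its pin. Its inner end is 2 mm off the wheel's face. An upright gripper here would strike the wheel or the block above: lean it back to the clamp's -x by 25 to 45 degrees, fingers pointing down and forward, one on each y side.
- wheel_centre (a point): Point on the handwheel's horizontal axis (along the clamp's x, 78 mm above the worktop), in the plane where grip_mid circles at 36 mm radius; axes as the clamp's. The wheel is a disc of 96 mm diameter; its face is 30 mm in +x from here. With the crank at c rad, grip_mid is at y = -36 sin c, z = +36 cos c mm from here.
- clamp_crank (a joint): Handwheel angle in rad, 0 to 30, starts between 3 and 8. Grows clockwise seen from the wheel's side, looking along the clamp's +x (top towards -y). Each turn (6.283 rad) moves the carriage 10 mm towards the V jaw. Needs 2 to 3 N at the grip and stays where it is left.
- clamp_pad (a joint): How far the sprung pad is pushed back into the carriage, in m: 0 free, 0.016 bottomed, 1.8 N per mm. The pointer over the white gauge plate on the carriage moves with it: lines 3 mm apart, the free pointer at the one nearest the V jaw; the long line is at 0.009, the last at 0.015. While the bottle is against the V jaw a turn adds 10 mm.
- stain_bottle: Brown bottle with a black cap, 48 mm diameter, 104 mm tall, standing in the carrier's +y bay near its +x wall. Origin: centre of its underside. A bystander.
- petri_dish: Clear lidded petri dish, 89 mm diameter, 15 mm high, on the worktop between carrier and clamp. Origin: centre of its underside. A bystander.

How it is judged:
By the outcome, as a careful person would: the job done as asked, in the order asked, and still so for the second after the job is handed in, with the robot touching nothing.
It also fails if it takes over 64 s, if anything falls off the work surface, if the arm or the gripper's body presses on something with over 40 N, if the wrist force passes 120 N, or if a joint passes its speed limit or range.

### The arm

A 6-joint arm with a two-finger parallel gripper is mounted at the origin on a cart in front of the work surface, level with it; the furniture and walls round the work are solid. World frame = base frame: x ahead of the robot, y to its left, z up, the work surface at z = 0. Lengths are in m, angles in degrees, forces in N, time in s.
With the tool pointing down it reaches from about 0.4 to 0.825 m from the base axis. Payload 7 kg.
Tool frame: the origin (TCP) lies on the centre line of the jaws, within the pads' length; the fingertips stand 14 mm ahead of it and the grasp point (between the pads) lies 5 mm behind it; z points along the fingers, y is the line along which they close (so a half turn about z gives the same grasp; the last joint's range is limited). The gripper opens to 88 mm and grips with 3 to 60 N. Pads are 19 mm wide; open, the fingers measure 130 mm over their backs; the gripper's body (78 mm by 193 mm) begins 47 mm behind the grasp point.
Start: joints at [87.267, 20.546, 0.682, 0, -70.136, -16.507], TCP at [0.222, 0.637, 0.216] pointing down, gripper open.
Joint ranges: [-176.03, 176.03], [-82.01, 121.73], [-58.28, 71.71], [-173.87, 95.51], [-174.79, -0.11], [-173.66, 173.66]. Speed limits (degrees/s): [136.94, 136.94, 172.46, 180, 180, 180].

### API

Orientations are given as [roll, pitch, yaw] about the fixed x, y, z axes, in that order (R = Rz(yaw) Ry(pitch) Rx(roll)).
In Python, from plant import r gives the robot as it stands.
- The arm moves only by the tool send_rows, never from a script. Its argument "steps" is a list of rows, each an object with "dp": the shift along the tool's x, y, z in mm, a list of three; "roll": the turn about the tool's z in rad; "jaw": the opening in per cent of the stroke, from 0 (shut) to 100 (fully open). In form: [{"dp": [tx, ty, tz], "roll": roll, "jaw": jaw}, ...]. A call has 1 to 5 rows; each row is the pose to reach, as a shift and turn from the pose commanded when the call began, along the tool's axes at that moment; what a row does not reach only later rows make up. A row lasts 1/8 s, in which the tool goes at most 62.5 mm and 10.7 degrees, less where a joint would pass 70% of its speed; a pose out of reach is approached as far as the arm can. A call with a gripper value outside its range is refused whole. The fingers move at their own pace and stop on an object; "newtons" is the grip in N (left out, the last holds). Time passes only in rows, so rows that repeat a pose let the fingers close. It gives the time, the measured TCP pose, the force, the opening and the grip force at its end, in the units of the state.
- r.get_state(): the state, without advancing time (a new reading comes with each control period).
- r.capture(name): name is "side" or "top" or "wrist"; returns a dict with "image" (480x640x3 uint8, blue, green, red), "K" (3x3 intrinsics, pixels), "dist" ([k1, k2, p1, p2, k3] as OpenCV has them; the pictures are not rectified), "rvec" (rotation vector, rad) and "tvec" (3), from world to camera coordinates, as OpenCV has them. Camera axes: x right, y down, z forward; pixel columns grow to the right and rows downward; lengths in m; the calibration is good to about 2 mm. A picture is of the moment at which its call begins. There is no depth.
- r.close_job(): hands the job in; it is judged then, once.
The state is a dict: "time_s": time; "joints": joint angles; "qd": joint speeds; "joint_torque": joint torques, N m; "tcp_pos": TCP position; "eef_rot": TCP orientation; "contact_force": force on the tool from outside, world axes, zero at the start; "moment": the same for the moment, N m; "gripper_width": finger opening in m; "gripper_force": force on a finger pad.
Only numpy, scipy, OpenCV 4.12 (cv2) and the standard library are available. Lean on these libraries where they do the work, as an engineer would, in place of code of your own. Each camera call takes 0.05 s, during which the arm holds its last target. There are 200 camera calls.

## Working session

There is one attempt and no reset: what is moved stays moved. The work goes in short steps, Python scripts to look and compute and a tool call to move; the robot and the scene stay as the last step left them, time stands still between calls to the robot, and variables do not carry over. Pictures are saved under pics/ and viewed, at most 10 in all, crops included, and the job is handed in when it is done.

Besides the shell and the picture viewer there is one more tool, called after "Request:" as a command line: name --argument value ..., lists and objects as JSON in quotes. send_rows: Moves the arm, as the interface text tells. Its arguments: {"type":"object","properties":{"steps":{"type":"array","items":{"type":"object","properties":{"dp":{"type":"array","items":{"type":"number"}},"roll":{"type":"number"},"jaw":{"type":"number"}}}},"newtons":{"type":"number"}},"required":["steps"]}

```bash
ls; mkdir -p pics; python3 - <<'E'
from plant import r
import cv2,numpy as np,pickle
s=r.get_state();print({k:np.round(v,3).tolist() for k,v in s.items()})
d={}
for n in("side","top","wrist"):
    c=r.capture(n);d[n]=c;cv2.imwrite(f"pics/{n}0.png",c["image"])
    R=cv2.Rodrigues(np.array(c["rvec"],float))[0];print(n,(-R.T@np.array(c["tvec"]).ravel()).round(3),R[2].round(2))
pickle.dump(d,open("c0.pkl","wb"))
E
```

```text
pics
{'time_s': 0.0, 'joints': [87.268, 20.591, 0.632, -0.021, -70.137, -16.506], 'qd': [0.004, 0.027, -0.007, 0.045, 0.102, -0.084], 'joint_torque': [-0.0, -58.27, 29.307, 6.998, 0.007, -0.0], 'tcp_pos': [0.222, 0.637, 0.215], 'eef_rot': [179.903, -0.008, -19.245], 'contact_force': [0.446, -0.261, -0.025], 'moment': [0.001, 0.024, -0.044], 'gripper_force': 0.0, 'gripper_width': 0.087}
side [ 0.501 -0.422  0.675] [-0.03  0.74 -0.67]
top [0.312 0.227 0.963] [ 0.19 -0.02 -0.98]
wrist [0.297 0.611 0.384] [-0.28  0.1  -0.96]
```

View pics/top0.png

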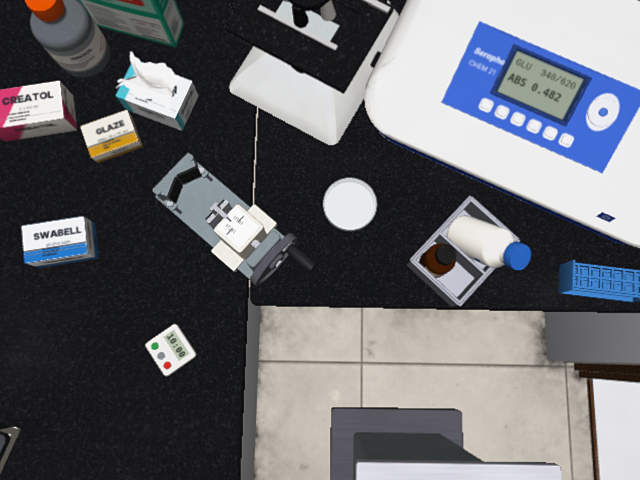

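View pics/side0.png

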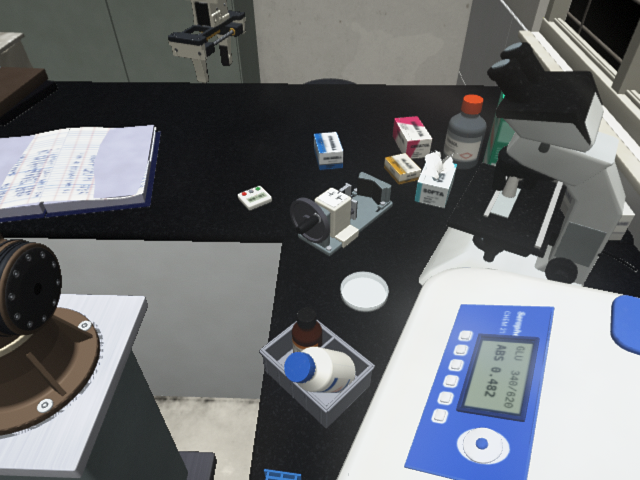

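The top view shows the clamp at about (220,225) with its wheel at (275,262), the dish at (350,204), and the carrier at (470,250) with the white bottle's cap at (517,256). I'll zoom in for corner picking.

```bash
cat > h.py <<'E'
import cv2,numpy as np,pickle
from scipy.spatial.transform import Rotation as Ro
def cam(c):
    R=cv2.Rodrigues(np.array(c["rvec"],float))[0];t=np.array(c["tvec"],float).ravel();return R,-R.T@t
def ray(c,uv):
    u=cv2.undistortPoints(np.array(uv,float).reshape(-1,1,2),np.array(c["K"],float),np.array(c["dist"],float)).reshape(-1,2)
    R,o=cam(c);d=np.c_[u,np.ones(len(u))]@R;return o,d/np.linalg.norm(d,axis=1)[:,None]
def plane(c,uv,z):
    o,d=ray(c,uv);return o+d*((z-o[2])/d[:,2])[:,None]
def tri(c1,u1,c2,u2):
    A=np.zeros((3,3));b=np.zeros(3)
    for c,u in((c1,u1),(c2,u2)):
        o,d=ray(c,[u]);P=np.eye(3)-np.outer(d[0],d[0]);A+=P;b+=P@o
    return np.linalg.solve(A,b)
def proj(c,X):
    return cv2.projectPoints(np.array(X,float).reshape(-1,1,3),np.array(c["rvec"],float),np.array(c["tvec"],float),np.array(c["K"],float),np.array(c["dist"],float))[0].reshape(-1,2)
def blob(mask):
    n,l,s,c=cv2.connectedComponentsWithStats(mask.astype(np.uint8));i=1+s[1:,4].argmax();return c[i],s[i],l==i
E
python3 - <<'E'
from h import *
d=pickle.load(open("c0.pkl","rb"))
t=d["top"]["image"];s=d["side"]["image"]
f=lambda im,x,y,w,h,k:cv2.resize(im[y:y+h,x:x+w],None,fx=k,fy=k,interpolation=cv2.INTER_CUBIC)
a=f(t,145,145,175,150,4);b=f(t,400,190,140,120,4)
cv2.imwrite("pics/clampA.png",a)
cv2.imwrite("pics/two.png",np.hstack([cv2.resize(f(t,400,190,140,120,3),(400,343)),cv2.resize(f(s,255,300,140,120,3),(400,343))]))
for n in("top","side"):
    im=d[n]["image"].astype(int);B,G,Rr=im[...,0],im[...,1],im[...,2]
    m=(B>110)&(Rr<60)&(B-G>40)
    k=np.zeros_like(m);
    if n=="top":k[220:290,480:545]=1
    else:k[335:400,270:330]=1
    c,st,_=blob(m&k);print(n,"cap",c,st)
E
```

```text
top cap [517.32179931 255.29930796] [504 242  27  28 578]
side cap [298.5        366.62801205] [285 353  30  29 664]
```

View pics/clampA.png

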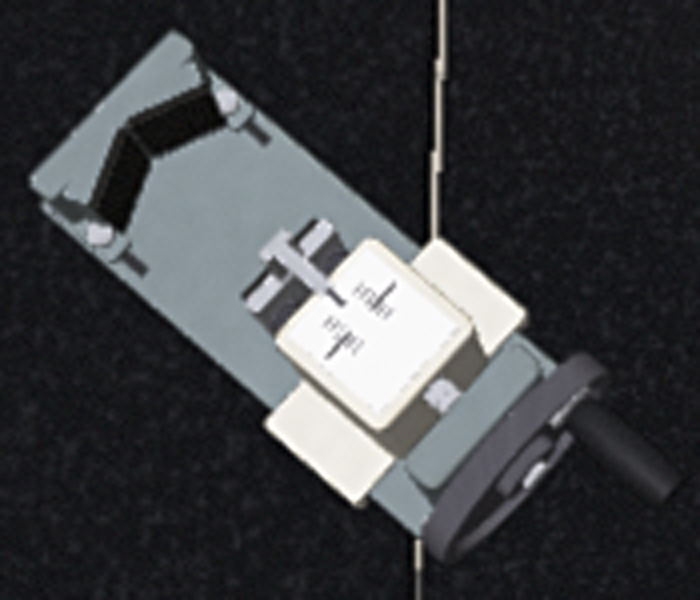

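View pics/two.png

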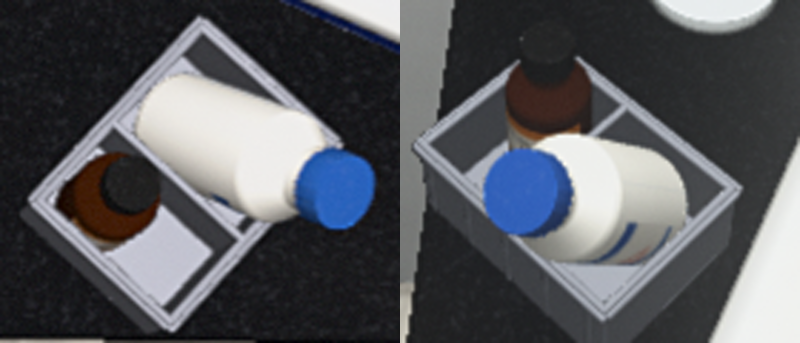

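Clamp crop (4x, offset 145,145) shows the bed's V-end corners at about (188.8,152) and (153,190.8). The sprung pad is free, and the crank grip lies on the clamp's -y side. The second crop shows the carrier's rim corners at about (470.7,196), (410.5,260) and (459.5,305.5) in the top image, with the cap over the -x wall.

```bash
python3 - <<'E'
from h import *
d=pickle.load(open("c0.pkl","rb"));T,S=d["top"],d["side"]
s=S["image"]
cv2.imwrite("pics/clampS.png",cv2.resize(s[165:265,280:410],None,fx=5.5,fy=5.5,interpolation=cv2.INTER_CUBIC))
k=2.857
rt=plane(T,[(470.7,196),(410.5,260),(459.5,305.5),(520,239.7)],.057)
rs=plane(S,[(255+13/k,300+145/k),(255+340/k,300+188/k),(255+203/k,300+320/k),(255+165/k,300+45/k)],.057)
print("rim top\n",rt.round(4),"\nrim side\n",rs.round(4))
print("cap",tri(T,(517.32,255.3),S,(298.5,366.63)))
print("bed",plane(T,[(145+175/4,145+28/4),(145+32/4,145+183/4),(145+410/4,145+238/4),(145+270/4,145+395/4)],.014).round(4))
for n,c in(("top",T),("side",S)):
    m=(c["image"].min(2)>175)
    kk=np.zeros_like(m)
E
```

```text
rim top
 [[ 0.5643 -0.0168  0.057 ]
 [ 0.4589  0.0808  0.057 ]
 [ 0.3895  0.0059  0.057 ]
 [ 0.4947 -0.0927  0.057 ]] 
rim side
 [[ 0.3911  0.0021  0.057 ]
 [ 0.5653 -0.0187  0.057 ]
 [ 0.4957 -0.0945  0.057 ]
 [ 0.4696  0.0727  0.057 ]]
cap [ 0.45818356 -0.06514649  0.12111613]
bed [[0.6418 0.4449 0.014 ]
 [0.5733 0.4994 0.014 ]
 [0.5534 0.3431 0.014 ]
 [0.4863 0.3971 0.014 ]]
```

View pics/clampS.png

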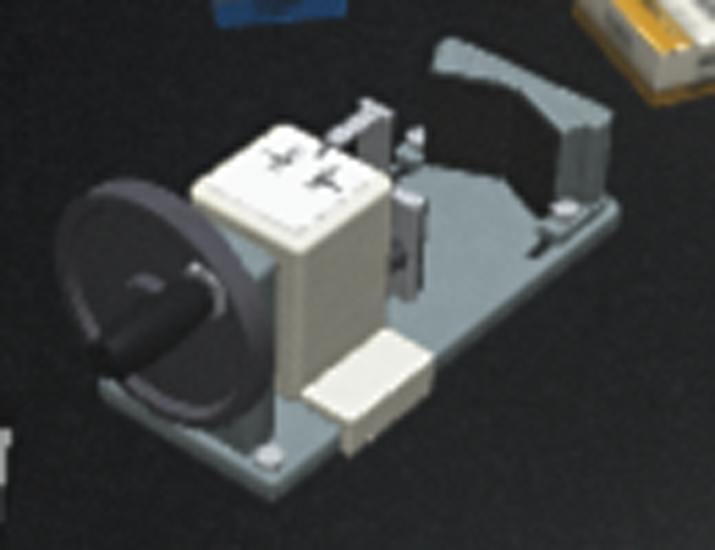

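The side crop (5.5x, offset 280,165) shows the grip's outer end at about (98,352) and inner end at (212,290), i.e. the -y side of the wheel. The bed's near corners are at (272,487) and (100,380), and its far corner at (618,203).

```bash
python3 - <<'E'
from h import *
d=pickle.load(open("c0.pkl","rb"));T,S=d["top"],d["side"]
sp=lambda x,y:(280+x/5.5,165+y/5.5)
tp=lambda x,y:(145+x/4,145+y/4)
b=plane(S,[sp(272,487),sp(100,380),sp(618,203)],.014);print("bed side",b.round(4), np.linalg.norm(b[0]-b[1]),np.linalg.norm(b[0]-b[2]))
bt=plane(T,[tp(175,28),tp(32,183),tp(410,238),tp(270,395)],.014)
for a,c in((b[0],b[2]),(bt[2],bt[0]),(bt[3],bt[1])): v=c-a;print(np.degrees(np.arctan2(v[1],v[0])))
for a,c in((b[0],b[1]),(bt[0],bt[1])): v=c-a;print(np.degrees(np.arctan2(v[1],v[0]))-90)
print("grip out",tri(T,tp(660,487),S,sp(98,352)),"in",tri(T,tp(592,415),S,sp(212,290)))
print("hub-ish gauge corners top", plane(T,[tp(370,240),tp(472,325),tp(380,428),tp(278,335)],.094).round(4))
print("gauge corners side", plane(S,[sp(285,122),sp(390,185),sp(300,250),sp(193,187)],.094).round(4))
print("pad top ends T", plane(T,[tp(318,222),tp(245,300)],.082).round(4))
print("riser front T", plane(T,[tp(285,230),tp(262,250)],.100).round(4),"S",plane(S,[sp(390,112),sp(365,100)],.100).round(4))
print("Vjaw top apex T",plane(T,[tp(130,130),tp(92,215),tp(212,88)],.064).round(4),"S",plane(S,[sp(535,90),sp(612,115),sp(440,45)],.064).round(4))
E
```

```text
bed side [[0.4934 0.2654 0.014 ]
 [0.4269 0.322  0.014 ]
 [0.6318 0.4379 0.014 ]] 0.08734098112111024 0.22115894016850812
51.25322465448407
49.03314082341521
49.64048439477741
49.60237966906095
51.533864404951856
grip out [0.43686193 0.23634094 0.10308546] in [0.46828737 0.2630708  0.10677247]
hub-ish gauge corners top [[0.532  0.3484 0.094 ]
 [0.4999 0.3088 0.094 ]
 [0.46   0.3414 0.094 ]
 [0.4946 0.381  0.094 ]]
gauge corners side [[0.4952 0.3797 0.094 ]
 [0.534  0.342  0.094 ]
 [0.5018 0.3033 0.094 ]
 [0.4624 0.3387 0.094 ]]
pad top ends T [[0.5417 0.3702 0.082 ]
 [0.5104 0.3963 0.082 ]]
riser front T [[0.5336 0.3795 0.1   ]
 [0.5257 0.3876 0.1   ]] S [[0.5343 0.3789 0.1   ]
 [0.525  0.3863 0.1   ]]
Vjaw top apex T [[0.582  0.4485 0.064 ]
 [0.5472 0.461  0.064 ]
 [0.6    0.4175 0.064 ]] S [[0.5945 0.4458 0.064 ]
 [0.624  0.4296 0.064 ]
 [0.5574 0.4764 0.064 ]]
```

Request:
send_rows --steps '[{"dp": [0, 0, -30], "roll": 0, "jaw": 100}]'

```text
time_s: 0.28
tcp_pos: [0.222, 0.6357, 0.2434]
eef_rot: [179.7, -0.0, -19.3]
contact_force: [-0.0, -0.1, 1.5]
gripper_width: 0.0876
gripper_force: 0.0
```

```bash
cat >> h.py <<'E'
def dps(pos,yaw,targets):
    "targets: (x,y,z,yaw) m,deg -> dp mm, roll rad"
    R=Ro.from_euler("xyz",[180,0,yaw],degrees=True).as_matrix()
    for t in targets:
        d=R.T@(np.array(t[:3])-pos)*1000
        print(d.round(1).tolist(),round(-np.radians((t[3]-yaw+180)%360-180),3))
E
python3 - <<'E'
from h import *
d=pickle.load(open("c0.pkl","rb"));T,S=d["top"],d["side"]
X=[(.529,-.131,.19),(.387,0,.19)];print(proj(T,X),proj(S,X))
e=np.array([.678,.735,0]);f=np.array([-.735,.678,0]);C=np.array([.4775,-.007,0])
X=[C+e*(.020-.6157*s)+f*(-.028)+np.array([0,0,.024+.788*s]) for s in(.117,.126,.135)];print(np.round(X,4));print(proj(T,X),proj(S,X))
dps(np.array([.222,.637,.246]),-19.3,[(.30,.53,.26,-60),(.40,.35,.26,-70),(.45,.15,.26,-100),(.462,-.06,.26,-132.7)])
E
```

```text
[[580.04744383 197.13365715]
 [488.35968444 299.33154747]] [[355.20327081 384.68113325]
 [247.54340967 294.17183149]]
[[ 0.4628 -0.0642  0.1162]
 [ 0.459  -0.0683  0.1233]
 [ 0.4553 -0.0724  0.1304]]
[[515.49176749 252.99948631]
 [520.03060665 254.78164719]
 [524.65154043 256.59591614]] [[302.38851892 368.12736153]
 [299.22052455 367.72446655]
 [295.97498094 367.31169376]]
[109.0, 75.2, -14.0] 0.71
[262.9, 212.0, -14.0] 0.885
[376.1, 384.3, -14.0] 1.408
[456.9, 578.5, -14.0] 1.979
```

```bash
python3 - <<'E'
from h import *
d=pickle.load(open("c0.pkl","rb"));T,S=d["top"],d["side"]
# blue panel corners in both views
for a,b in(((480,23),(462,305)),((443,99),(405,471)),((568,140),(482,448)),((602,112),(482,448))): print(a,tri(T,a,S,b).round(3))
E
```

```text
(480, 23) [0.715 0.002 0.212]
(443, 99) [ 0.711 -0.048 -0.115]
(568, 140) [ 0.666 -0.161  0.1  ]
(602, 112) [ 0.666 -0.185  0.161]
```

Request:
send_rows --steps '[{"dp": [55, 38, -14], "roll": 0.18, "jaw": 100}, {"dp": [109, 75, -14], "roll": 0.36, "jaw": 100}, {"dp": [150, 120, -14], "roll": 0.54, "jaw": 100}, {"dp": [190, 160, -14], "roll": 0.72, "jaw": 100}, {"dp": [225, 200, -14], "roll": 0.9, "jaw": 100}]'

```text
time_s: 0.9
tcp_pos: [0.3695, 0.3721, 0.2602]
eef_rot: [180.0, -0.0, -71.2]
contact_force: [1.0, -0.5, -0.1]
gripper_width: 0.0875
gripper_force: 0.0
```

```bash
python3 - <<'E'
from h import *
from plant import r
s=r.get_state();print(s["tcp_pos"],s["eef_rot"])
dps(np.array(s["tcp_pos"]),s["eef_rot"][2],[(.40,.32,.26,-80),(.425,.265,.26,-90),(.44,.21,.26,-100),(.45,.155,.26,-110),(.46,.10,.26,-120),(.459,-.067,.26,-132.7)])
E
```

```text
[0.36953759 0.37207167 0.26020382] [ 1.79997597e+02 -3.27142323e-03 -7.11663407e+01]
[59.1, -12.0, 0.2] 0.154
[119.2, -17.9, 0.2] 0.329
[176.1, -14.4, 0.2] 0.503
[231.4, -6.1, 0.2] 0.678
[286.7, 2.2, 0.2] 0.852
[444.4, 57.1, 0.2] 1.074
```

Request:
send_rows --steps '[{"dp": [59, -12, 0], "roll": 0.15, "jaw": 100}, {"dp": [119, -18, 0], "roll": 0.33, "jaw": 100}, {"dp": [176, -14, 0], "roll": 0.5, "jaw": 100}, {"dp": [231, -6, 0], "roll": 0.68, "jaw": 100}, {"dp": [287, 2, 0], "roll": 0.85, "jaw": 100}]'

```text
time_s: 1.52
tcp_pos: [0.4614, 0.1008, 0.2603]
eef_rot: [-180.0, 0.0, -119.8]
contact_force: [0.7, 0.7, -0.1]
gripper_width: 0.0876
gripper_force: 0.0
```

```bash
python3 - <<'E'
from h import *
from plant import r
s=r.get_state();print(s["tcp_pos"],s["eef_rot"])
dps(np.array(s["tcp_pos"]),s["eef_rot"][2],[(.459,-.067,.20,-132.7)])
E
```

```text
[0.46136495 0.10078657 0.26028232] [-1.79998692e+02  1.25376788e-02 -1.19821850e+02]
[146.7, -81.4, 60.3] 0.225
```

Request:
send_rows --steps '[{"dp": [50, -27, 0], "roll": 0.11, "jaw": 100}, {"dp": [98, -54, 10], "roll": 0.225, "jaw": 100}, {"dp": [147, -81, 40], "roll": 0.225, "jaw": 100}, {"dp": [147, -81, 40], "roll": 0.225, "jaw": 100}]'

```text
time_s: 2.02
tcp_pos: [0.4573, -0.0684, 0.2181]
eef_rot: [179.8, -0.2, -132.7]
contact_force: [-0.3, 0.1, 1.0]
gripper_width: 0.0876
gripper_force: 0.0
```

```bash
python3 - <<'E'
from h import *
from plant import r
s=r.get_state();print(s["tcp_pos"],s["eef_rot"])
c=r.capture("wrist");pickle.dump(c,open("w1.pkl","wb"));cv2.imwrite("pics/w1.png",c["image"])
e=np.array([.678,.735,0]);f=np.array([-.735,.678,0]);C=np.array([.4775,-.007,0])
X=[C+e*(.020-.6157*q)+f*(-.028)+np.array([0,0,.024+.788*q]) for q in(.117,.126,.135)];print(proj(c,X).round(1))
im=c["image"].astype(int);m=(im[...,0]>110)&(im[...,2]<70)&(im[...,0]-im[...,1]>40)
b=blob(m);print(b[0],b[1])
E
```

```text
[ 0.45732399 -0.06839436  0.21805212] [ 179.83992962   -0.19095409 -132.69237218]
[[311.3 242.3]
 [311.2 237.7]
 [311.2 232.9]]
[317.19111969 240.18996139] [ 290  212   55   59 2590]
```

View pics/w1.png

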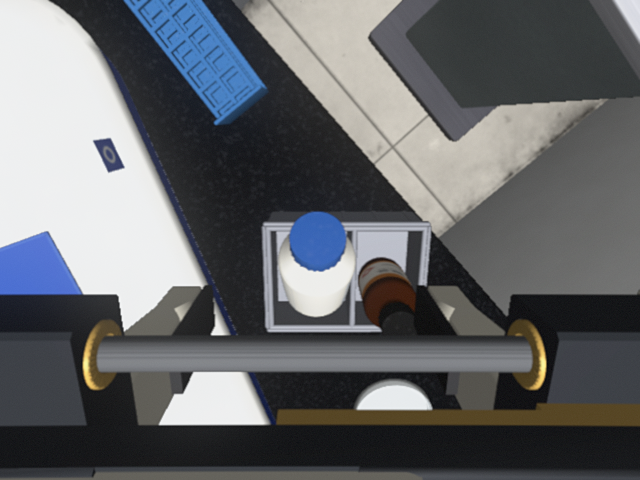

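Wrist picture: cap at (317,240), about 4 mm to +f of my model, with clear finger room on both sides. I'll descend onto the cap and close.

Request:
send_rows --steps '[{"dp": [-4, 3, 40], "roll": 0, "jaw": 100}, {"dp": [-4, 3, 80], "roll": 0, "jaw": 80}, {"dp": [-4, 3, 100], "roll": 0, "jaw": 60}, {"dp": [-4, 3, 100], "roll": 0, "jaw": 50}, {"dp": [-4, 3, 100], "roll": 0, "jaw": 50}]' --newtons 35

```text
time_s: 2.7
tcp_pos: [0.4611, -0.0595, 0.1215]
eef_rot: [-179.9, 0.1, -132.3]
contact_force: [0.4, -0.6, 1.0]
gripper_width: 0.0532
gripper_force: 0.0
```

Request:
send_rows --steps '[{"dp": [0, 0, 0], "roll": 0, "jaw": 40}, {"dp": [0, 0, 0], "roll": 0, "jaw": 30}, {"dp": [0, 0, 0], "roll": 0, "jaw": 30}, {"dp": [0, 0, 0], "roll": 0, "jaw": 30}]'

```text
time_s: 3.2
tcp_pos: [0.4609, -0.0604, 0.1216]
eef_rot: [-179.9, 0.1, -132.4]
contact_force: [-1.2, -1.0, 8.3]
gripper_width: 0.0269
gripper_force: 14.8
```

```bash
python3 - <<'E'
from h import *
from plant import r
s=r.get_state();print({k:np.round(v,3).tolist() for k,v in s.items()})
o=[]
for n,x,y in(("side",255,300),("top",440,170)):
    c=r.capture(n);pickle.dump(c,open(n+"2.pkl","wb"));o.append(cv2.resize(c["image"][y:y+130,x:x+130],(400,400),interpolation=cv2.INTER_CUBIC))
cv2.imwrite("pics/g2.png",np.hstack(o))
E
```

```text
{'time_s': 3.2, 'joints': [16.944, 5.619, -32.744, 0.068, -51.524, -59.36], 'qd': [0.04, -0.057, -0.102, 0.014, -0.032, -0.058], 'joint_torque': [0.422, -29.029, 22.392, 4.708, 0.535, 0.015], 'tcp_pos': [0.461, -0.06, 0.122], 'eef_rot': [-179.896, 0.069, -132.373], 'contact_force': [-1.221, -0.997, 8.296], 'moment': [-0.2, 0.376, -0.015], 'gripper_force': 14.825, 'gripper_width': 0.027}
```

View pics/g2.png

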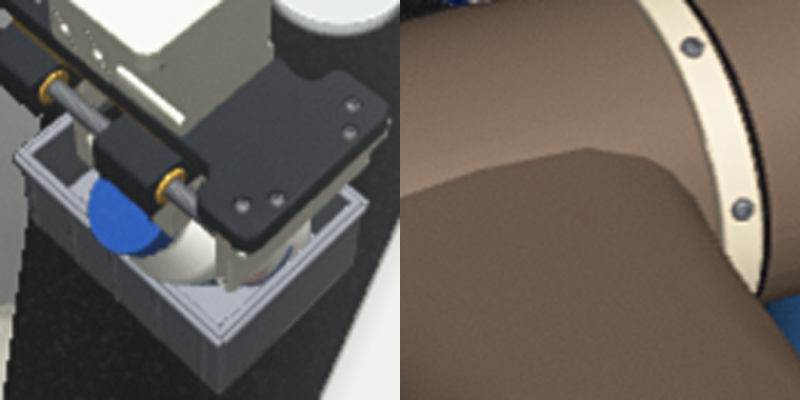

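The crop shows the pads closed behind the cap (on its shoulder), with the cap sitting further to -x. I'll open, rise and re-measure.

Request:
send_rows --steps '[{"dp": [0, 0, 0], "roll": 0, "jaw": 60}, {"dp": [0, 0, 0], "roll": 0, "jaw": 90}, {"dp": [0, 0, -40], "roll": 0, "jaw": 90}, {"dp": [0, 0, -80], "roll": 0, "jaw": 90}, {"dp": [0, 0, -80], "roll": 0, "jaw": 90}]'

```text
time_s: 3.92
tcp_pos: [0.4618, -0.06, 0.2032]
eef_rot: [-179.8, 0.3, -132.4]
contact_force: [-0.2, 1.2, -0.5]
gripper_width: 0.0712
gripper_force: 0.0
```

```bash
python3 - <<'E'
from h import *
from plant import r
s=r.get_state();print(s["tcp_pos"],s["eef_rot"],s["contact_force"],s["gripper_width"])
c=r.capture("wrist");S=r.capture("side");pickle.dump((c,S),open("w2.pkl","wb"))
def cap(c):
    im=c["image"].astype(int);m=(im[...,0]>110)&(im[...,2]<70)&(im[...,0]-im[...,1]>40)
    if c is S:
        k=np.zeros_like(m);k[320:420,260:340]=1;m&=k
    else:
        m[:170]=0;m[:,:230]=0
    return blob(m)
a,b=cap(c),cap(S);print(a[0],a[1],b[0],b[1])
p=tri(c,a[0],S,b[0]);print(p, proj(c,[p]),proj(S,[p]))
q=p-np.array([.4775,-.007,0]);print("e",q@[.678,.735,0],"f",q@[-.735,.678,0])
X=[np.array([.4775,-.007,0])+np.array([.678,.735,0])*(.020-.6157*q)+np.array([-.735,.678,0])*(-.024)+np.array([0,0,.024+.788*q]) for q in(.117,.126,.135)];print(proj(c,X).round(1),proj(S,X).round(1))
E
```

```text
[ 0.4617993  -0.06000352  0.20323066] [-179.80071119    0.2627418  -132.38384297] [-0.21975222  1.23057163 -0.52448797] 0.07115276662836938
[316.31260561 232.2358905 ] [ 287  202   60   63 2959] [297.76148148 366.1037037 ] [284 352  30  30 675]
[ 0.45684523 -0.06282033  0.11890226] [[316.43496693 231.7367827 ]] [[297.97117161 365.95468058]]
e -0.0550318773452355 f -0.02266492949628447
[[314.4 234.9]
 [314.4 229.9]
 [314.4 224.6]] [[300.3 366.3]
 [297.2 365.9]
 [293.9 365.5]]
```

Request:
send_rows --steps '[{"dp": [9, 2, 20], "roll": 0, "jaw": 90}, {"dp": [9, 2, 40], "roll": 0, "jaw": 80}, {"dp": [9, 2, 40], "roll": 0, "jaw": 75}, {"dp": [9, 2, 40], "roll": 0, "jaw": 75}]'

```text
time_s: 4.53
tcp_pos: [0.4525, -0.0656, 0.1603]
eef_rot: [180.0, -0.0, -132.4]
contact_force: [-0.6, 0.5, 0.2]
gripper_width: 0.066
gripper_force: 0.0
```

Request:
send_rows --steps '[{"dp": [-1, 0, 25], "roll": 0, "jaw": 75}, {"dp": [-1, 0, 43], "roll": 0, "jaw": 65}, {"dp": [-1, 0, 43], "roll": 0, "jaw": 60}, {"dp": [-1, 0, 43], "roll": 0, "jaw": 50}, {"dp": [-1, 0, 43], "roll": 0, "jaw": 40}]' --newtons 20

```text
time_s: 5.15
tcp_pos: [0.4539, -0.0648, 0.1183]
eef_rot: [-179.9, 0.1, -132.4]
contact_force: [0.3, -1.2, 0.8]
gripper_width: 0.039
gripper_force: 2.2
```

Request:
send_rows --steps '[{"dp": [0, 0, 0], "roll": 0, "jaw": 38}, {"dp": [0, 0, 0], "roll": 0, "jaw": 34}, {"dp": [0, 0, 0], "roll": 0, "jaw": 34}]'

```text
time_s: 5.52
tcp_pos: [0.4538, -0.065, 0.1179]
eef_rot: [-179.9, 0.0, -132.4]
contact_force: [1.4, -3.0, 5.1]
gripper_width: 0.0363
gripper_force: 19.8
```

Request:
send_rows --steps '[{"dp": [0, 0, 0], "roll": 0, "jaw": 60}, {"dp": [4, 0, 6], "roll": 0, "jaw": 60}, {"dp": [4, 0, 6], "roll": 0, "jaw": 45}, {"dp": [4, 0, 6], "roll": 0, "jaw": 38}, {"dp": [4, 0, 6], "roll": 0, "jaw": 34}]'

```text
time_s: 6.15
tcp_pos: [0.4504, -0.0677, 0.1111]
eef_rot: [180.0, -0.0, -132.4]
contact_force: [0.3, 0.5, -2.0]
gripper_width: 0.0398
gripper_force: 20.0
```

Request:
send_rows --steps '[{"dp": [0, 0, 0], "roll": 0, "jaw": 34}, {"dp": [0, 0, 0], "roll": 0, "jaw": 34}]'

```text
time_s: 6.4
tcp_pos: [0.4504, -0.0677, 0.1112]
eef_rot: [180.0, 0.0, -132.4]
contact_force: [1.3, -0.3, -1.3]
gripper_width: 0.04
gripper_force: 20.0
```

```bash
python3 - <<'E'
from h import *
from plant import r
c=r.capture("wrist");S=r.capture("side");pickle.dump((c,S),open("w3.pkl","wb"))
cv2.imwrite("pics/w3.png",np.hstack([cv2.resize(c["image"][140:340,180:460],(440,314)),cv2.resize(S["image"][290:420,240:390],(360,314))]))
E
```

```text
(no output)
```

View pics/w3.png

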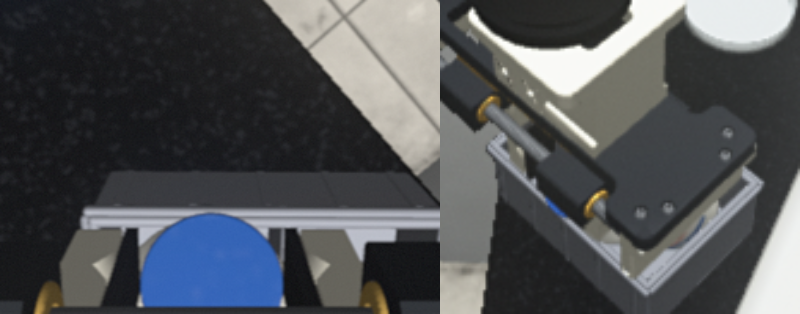

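Width is exactly 40 mm on the cap, so this is a full-diameter grip. I'll pull it out along the axis.

Request:
send_rows --steps '[{"dp": [0, 0, 0], "roll": 0, "jaw": 34}, {"dp": [5, 0, -6.5], "roll": 0, "jaw": 34}, {"dp": [11, 0, -14], "roll": 0, "jaw": 34}, {"dp": [18, 0, -23], "roll": 0, "jaw": 34}, {"dp": [26, 0, -33], "roll": 0, "jaw": 34}]' --newtons 45

```text
time_s: 7.12
tcp_pos: [0.4324, -0.0874, 0.145]
eef_rot: [-180.0, 0.0, -132.4]
contact_force: [0.9, 1.4, -2.8]
gripper_width: 0.039
gripper_force: 44.9
```

Request:
send_rows --steps '[{"dp": [9, 0, -12], "roll": 0, "jaw": 34}, {"dp": [18, 0, -24], "roll": 0, "jaw": 34}, {"dp": [28, 0, -38], "roll": 0, "jaw": 34}, {"dp": [36, 0, -52], "roll": 0, "jaw": 34}, {"dp": [36, 0, -66], "roll": 0, "jaw": 34}]'

```text
time_s: 7.75
tcp_pos: [0.4082, -0.114, 0.2113]
eef_rot: [-180.0, 0.0, -132.4]
contact_force: [0.7, -0.5, -2.6]
gripper_width: 0.0389
gripper_force: 44.9
```

```bash
cat > ori.py <<'E'
from h import *
from plant import r
def white(n,box):
    c=r.capture(n);im=c["image"];x0,y0,x1,y1=box
    m=np.zeros(im.shape[:2],bool);m[y0:y1,x0:x1]=True
    m&=(im.min(2)>150)&(im.max(2).astype(int)-im.min(2)<40)
    ct,st,l=blob(m);p=cv2.minAreaRect(np.argwhere(l)[:,::-1].astype(np.float32))
    ys,xs=np.nonzero(l);w=np.linalg.eigh(np.cov(xs,ys))
    return c,ct,st,p,np.degrees(np.arctan2(w[1][1,1],w[1][0,1]))%180
E
python3 - <<'E'
from ori import *
s=r.get_state();P=s["tcp_pos"]
S=r.capture("side")
e=np.array([.678,.735,0]);G=np.array(P)+[0,0,.005]
for th in(0,15,38):
    a=-np.sin(np.radians(th))*e+np.array([0,0,np.cos(np.radians(th))]);print(th,proj(S,[G-a*.126,G-a*.06,G]).round(0).tolist())
c,ct,st,p,a=white("side",(200,250,420,460));print(ct,st,p,a)
cv2.imwrite("pics/w4.png",cv2.resize(c["image"][200:440,180:480],(800,640))[:600])
E
```

```text
0 [[259.0, 411.0], [254.0, 384.0], [249.0, 355.0]]
15 [[277.0, 393.0], [264.0, 375.0], [249.0, 355.0]]
38 [[301.0, 363.0], [276.0, 359.0], [249.0, 355.0]]
[393.83579832 401.57411765] [ 346  293   74  167 5950] ((407.3606262207031, 386.9774169921875), (54.88732147216797, 181.34201049804688), 23.82425880432129) 106.45818635380297
```

Request:
send_rows --steps '[{"dp": [0, 0, 0], "roll": 0, "jaw": 34}, {"dp": [0, 0, 0], "roll": 0, "jaw": 34}]' --newtons 14

```text
time_s: 8.1
tcp_pos: [0.4082, -0.1134, 0.2096]
eef_rot: [179.9, -0.1, -132.4]
contact_force: [0.0, -0.9, -3.7]
gripper_width: 0.0396
gripper_force: 14.0
```

```bash
python3 - <<'E'
from ori import *
c,ct,st,p,a=white("side",(200,250,420,460));print(ct,st,p,a)
E
```

```text
[393.83666611 401.56343472] [ 346  293   74  167 5951] ((407.3414306640625, 386.95947265625), (54.89506912231445, 181.3420867919922), 23.805944442749023) 106.45366785334531
```

```bash
python3 - <<'E'
from ori import *
c,ct,st,p,a=white("side",(215,345,330,440));print(ct,st,p,a)
E
```

```text
[229.61892797 421.36599665] [ 215  398   40   42 1194] ((234.5, 418.5), (38.99999237060547, 40.99999237060547), 0.0) 61.26816370526119
```

Request:
send_rows --steps '[{"dp": [0, 0, 0], "roll": 0, "jaw": 34}, {"dp": [0, 0, 0], "roll": 0, "jaw": 34}]' --newtons 9

```text
time_s: 8.45
tcp_pos: [0.4086, -0.1135, 0.2101]
eef_rot: [180.0, -0.0, -132.4]
contact_force: [-0.1, -0.7, -2.9]
gripper_width: 0.0401
gripper_force: 9.0
```

```bash
python3 - <<'E'
from ori import *
c,ct,st,p,a=white("side",(215,345,330,440));print(ct,st,p,a)
E
```

```text
[230.31424025 421.19172633] [ 215  398   40   42 1257] ((234.5, 418.5), (38.99999237060547, 40.99999237060547), 0.0) 60.04950982433134
```

Blob fits are catching the background, so I'll look at the picture.

```bash
python3 - <<'E'
from h import *
from plant import r
c=r.capture("side");w=r.capture("wrist");pickle.dump((c,w),open("w5.pkl","wb"))
cv2.imwrite("pics/w5.png",np.hstack([cv2.resize(c["image"][260:460,180:380],(440,440)),cv2.resize(w["image"][100:460,180:475],(360,440))]))
E
```

```text
(no output)
```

View pics/w5.png

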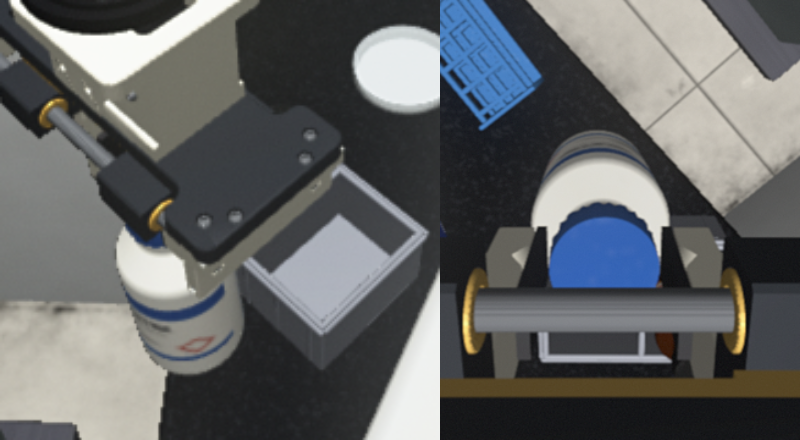

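Left crop: the bottle hangs nearly upright below the gripper, its base at about (268,419) in the side image. The right crop (wrist) shows the base's far edge at about (309,208). I'll estimate the residual tilt from these.

```bash
python3 - <<'E'
from h import *
from plant import r
S,W=pickle.load(open("w5.pkl","rb"))
P=np.array(r.get_state()["tcp_pos"]);y=np.radians(47.6);e=np.array([np.cos(y),np.sin(y),0]);f=np.array([-np.sin(y),np.cos(y),0]);z=np.array([0,0,1.])
ph=np.linspace(0,2*np.pi,60)
for gs in(.120,.128):
  for th in(-15,-8,0,8,15):
    t=np.radians(th);a=-np.sin(t)*e+np.cos(t)*z;n=np.cos(t)*e+np.sin(t)*z
    O=P+[0,0,.005]-a*gs
    pts=np.vstack([[O+a*q+.031*(np.cos(p)*n+np.sin(p)*f) for p in ph] for q in(.005,.085)])
    w=proj(W,pts);s=proj(S,pts);print(gs,th,"W top",w[w[:,1].argmin()].round(0),"S left/right/bottom",s[:,0].min().round(0),s[:,0].max().round(0),s[s[:,1].argmax()].round(0))
E
```

```text
0.12 -15 W top [316. 147.] S left/right/bottom 215.0 273.0 [240. 443.]
0.12 -8 W top [316. 166.] S left/right/bottom 222.0 276.0 [247. 437.]
0.12 0 W top [316. 187.] S left/right/bottom 226.0 283.0 [257. 430.]
0.12 8 W top [316. 209.] S left/right/bottom 230.0 291.0 [264. 422.]
0.12 15 W top [316. 228.] S left/right/bottom 233.0 299.0 [273. 414.]
0.128 -15 W top [316. 143.] S left/right/bottom 215.0 272.0 [240. 447.]
0.128 -8 W top [316. 163.] S left/right/bottom 223.0 275.0 [247. 441.]
0.128 0 W top [316. 185.] S left/right/bottom 227.0 283.0 [257. 433.]
0.128 8 W top [316. 208.] S left/right/bottom 231.0 292.0 [265. 424.]
0.128 15 W top [316. 228.] S left/right/bottom 235.0 300.0 [274. 416.]
```

```bash
python3 - <<'E'
from h import *
from plant import r
d=pickle.load(open("c0.pkl","rb"));T,S=d["top"],d["side"]
sp=lambda x,y:(280+x/5.5,165+y/5.5)
tp=lambda x,y:(145+x/4,145+y/4)
O=np.array([.5552,.4138]);u=np.array([.6374,.7705])
for n,p in(("padcorner",tri(T,tp(318,218),S,sp(427,197))),("Vapex S",plane(S,[sp(522,88)],.064)[0]),("Vapex tri",tri(T,tp(128,128),S,sp(522,88)))):
    print(n,p.round(4),"x,y rel seat mm",((p[:2]-O)@u*1000).round(1),((p[:2]-O)@[-u[1],u[0]]*1000).round(1))
s=r.get_state();dps(np.array(s["tcp_pos"]),s["eef_rot"][2],[(.425,-.06,.27,-132),(.45,.05,.27,-131),(.48,.2,.27,-130.5),(.52,.33,.27,-129.6),(.555,.4135,.27,-129.6)])
E
```

```text
padcorner [0.5488 0.3733 0.0645] x,y rel seat mm -35.3 -20.8
Vapex S [0.5894 0.447  0.064 ] x,y rel seat mm 47.4 -5.1
Vapex tri [0.587  0.4509 0.0601] x,y rel seat mm 48.8 -0.9
[-50.5, 24.0, -59.8] -0.007
[-148.6, 79.8, -59.8] -0.024
[-279.6, 158.8, -59.8] -0.033
[-402.6, 216.9, -59.8] -0.049
[-487.8, 247.3, -59.8] -0.049
```

Request:
send_rows --steps '[{"dp": [0, 0, -15], "roll": 0, "jaw": 34}, {"dp": [-5, 2, -35], "roll": 0, "jaw": 34}, {"dp": [-20, 9, -55], "roll": 0, "jaw": 34}, {"dp": [-42, 20, -60], "roll": -0.01, "jaw": 34}, {"dp": [-70, 35, -60], "roll": -0.01, "jaw": 34}]'

```text
time_s: 9.22
tcp_pos: [0.4307, -0.0377, 0.2721]
eef_rot: [-179.9, 0.1, -131.9]
contact_force: [0.4, -0.5, -3.0]
gripper_width: 0.0402
gripper_force: 9.0
```

Request:
send_rows --steps '[{"dp": [-30, 17, 0], "roll": 0, "jaw": 34}, {"dp": [-60, 34, 0], "roll": 0, "jaw": 34}, {"dp": [-92, 52, 0], "roll": -0.01, "jaw": 34}, {"dp": [-124, 71, 0], "roll": -0.01, "jaw": 34}, {"dp": [-156, 90, 0], "roll": -0.01, "jaw": 34}]'

```text
time_s: 9.85
tcp_pos: [0.4673, 0.1393, 0.2715]
eef_rot: [-180.0, 0.1, -131.2]
contact_force: [-0.7, -0.3, -3.3]
gripper_width: 0.0399
gripper_force: 9.0
```

Request:
send_rows --steps '[{"dp": [-32, 16, 0], "roll": 0, "jaw": 34}, {"dp": [-64, 32, 0], "roll": 0, "jaw": 34}, {"dp": [-96, 48, 0], "roll": -0.01, "jaw": 34}, {"dp": [-126, 63, 0], "roll": -0.02, "jaw": 34}, {"dp": [-150, 75, 0], "roll": -0.03, "jaw": 34}]'

```text
time_s: 10.48
tcp_pos: [0.51, 0.3017, 0.2712]
eef_rot: [-180.0, 0.0, -129.5]
contact_force: [-0.2, -0.6, -2.0]
gripper_width: 0.0401
gripper_force: 9.0
```

```bash
python3 - <<'E'
from h import *
from plant import r
s=r.get_state();print(s["time_s"],s["tcp_pos"],s["eef_rot"])
dps(np.array(s["tcp_pos"]),s["eef_rot"][2],[(.5574,.4165,.27,-129.6)])
E
```

```text
10.475 [0.50995489 0.30166918 0.27119868] [-1.79983752e+02  3.43128022e-02 -1.29490215e+02]
[-118.8, 36.4, 1.2] 0.002
```

Request:
send_rows --steps '[{"dp": [-28, 9, 0], "roll": 0, "jaw": 34}, {"dp": [-58, 18, 0], "roll": 0, "jaw": 34}, {"dp": [-88, 27, 0], "roll": 0, "jaw": 34}, {"dp": [-110, 34, 0], "roll": 0, "jaw": 34}, {"dp": [-119, 36, 0], "roll": 0, "jaw": 34}]'

```text
time_s: 11.1
tcp_pos: [0.5579, 0.4161, 0.2704]
eef_rot: [-180.0, -0.0, -129.5]
contact_force: [-0.6, -0.9, -2.5]
gripper_width: 0.0398
gripper_force: 9.0
```

Request:
send_rows --steps '[{"dp": [0, 0, 0], "roll": 0, "jaw": 34}, {"dp": [0, 0, 0], "roll": 0, "jaw": 34}]'

```text
time_s: 11.35
tcp_pos: [0.5573, 0.4142, 0.2707]
eef_rot: [-180.0, 0.0, -129.6]
contact_force: [-1.0, -0.4, -3.8]
gripper_width: 0.04
gripper_force: 9.0
```

```bash
python3 - <<'E'
from h import *
from plant import r
s=r.get_state();print(s["time_s"],s["tcp_pos"],s["eef_rot"])
dps(np.array(s["tcp_pos"]),s["eef_rot"][2],[(.5574,.4165,.16,-129.6)])
d={n:r.capture(n) for n in("side","top","wrist")};pickle.dump(d,open("w6.pkl","wb"))
S=d["side"];X=np.array(s["tcp_pos"]);print(proj(S,[X,X+[0,0,-.12]]).round(),proj(d["wrist"],[[.5574,.4165,.014]]))
cv2.imwrite("pics/w6.png",np.hstack([cv2.resize(S["image"][60:260,260:430],(400,470)),cv2.resize(d["wrist"]["image"],(400,300))[:470] if 0 else cv2.resize(d["wrist"]["image"][60:480,130:500],(400,470))]))
E
```

```text
11.35 [0.55731665 0.41419336 0.27071734] [-1.79997301e+02  1.35844744e-03 -1.29552190e+02]
[-1.8, 1.4, 110.7] 0.001
[[367. 100.]
 [363. 155.]] [[314.88139835 193.76487927]]
```

View pics/w6.png

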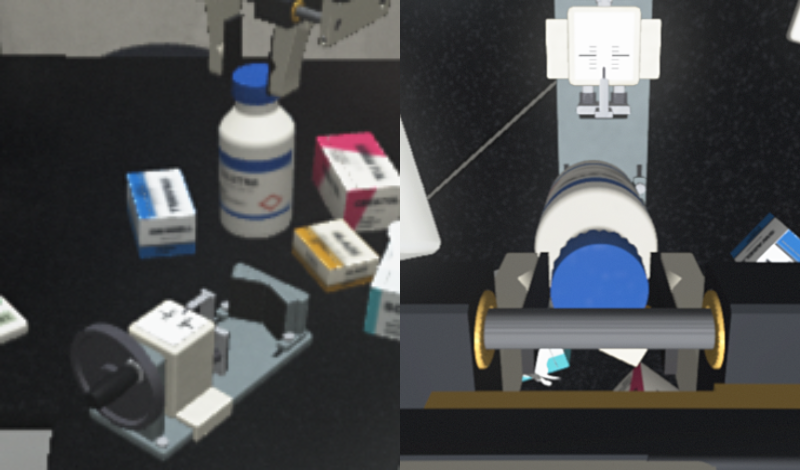

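Side crop: the bottle hangs almost vertically above the bed. The wrist crop shows the carriage, gauge and pad in line with the cap (pad front edge at crop y≈118, gauge face spanning x 568–640). I'll use these to refine the target.

```bash
python3 - <<'E'
from h import *
d=pickle.load(open("w6.pkl","rb"));W=d["wrist"];S=d["side"]
p=lambda x,y:(130+(x-400)*.925,60+y*420/470)
O=np.array([.5552,.4138]);u=np.array([.6374,.7705]);v=np.array([-u[1],u[0]])
def sh(n,P):
    for q in P: print(n,((q[:2]-O)@u*1000).round(1),((q[:2]-O)@v*1000).round(1))
sh("gauge",plane(W,[p(568,8),p(640,8),p(640,83),p(568,83)],.094))
sh("pad z.082",plane(W,[p(578,118),p(628,118)],.082));sh("riser z.1",plane(W,[p(594,112),p(612,112)],.1))
sh("bed",plane(W,[p(558,150),p(648,150),p(562,100),p(646,100)],.014))
d0=pickle.load(open("c0.pkl","rb"));g=lambda c,P,z:sh("g0",plane(c,P,z))
tp=lambda x,y:(145+x/4,145+y/4);g(d0["top"],[tp(370,240),tp(472,325),tp(380,428),tp(278,335)],.094)
T=r=np.array([.5573,.4142,.2707])
y=np.radians(50.4);e=np.array([np.cos(y),np.sin(y),0]);f=np.array([-e[1],e[0],0]);z=np.array([0,0,1.]);ph=np.linspace(0,6.283,60)
for th in(0,4,8):
    t=np.radians(th);a=-np.sin(t)*e+np.cos(t)*z;n=np.cos(t)*e+np.sin(t)*z;B=T+[0,0,.005]-a*.128
    pts=[B+a*.005+.031*(np.cos(q)*n+np.sin(q)*f) for q in ph];w=proj(W,pts);s=proj(S,pts);print(th,w[w[:,1].argmin()],s[s[:,1].argmax()],"obs",p(600,162),(260+258*.425,60+236*200/470))
E
```

```text
gauge -114.3 -23.8
gauge -114.3 29.5
gauge -62.4 31.0
gauge -62.4 -24.9
pad z.082 -35.0 -18.1
pad z.082 -34.9 23.0
riser z.1 -41.6 -4.7
riser z.1 -41.6 9.3
bed 3.8 -41.9
bed 3.8 48.2
bed -43.5 -36.6
bed -43.5 44.7
g0 -65.2 -23.8
g0 -116.2 -24.4
g0 -116.4 27.2
g0 -63.9 25.8
0 [315.67410919 185.09731429] [363.59680551 162.55221774] obs (315.0, 204.7659574468085) (369.65, 160.4255319148936)
4 [315.65419532 196.39446305] [366.21764726 161.33530763] obs (315.0, 204.7659574468085) (369.65, 160.4255319148936)
8 [315.63804186 207.68410558] [367.19513723 159.89980642] obs (315.0, 204.7659574468085) (369.65, 160.4255319148936)
```

Request:
send_rows --steps '[{"dp": [-2, 3, 20], "roll": 0, "jaw": 34}, {"dp": [-2, 3, 50], "roll": 0, "jaw": 34}, {"dp": [-2, 3, 80], "roll": 0, "jaw": 34}, {"dp": [-2, 3, 102], "roll": 0, "jaw": 34}, {"dp": [-2, 3, 115], "roll": 0, "jaw": 34}]'

```text
time_s: 12.12
tcp_pos: [0.5572, 0.4181, 0.1586]
eef_rot: [-179.9, 0.2, -129.5]
contact_force: [-9.3, -4.3, 24.8]
gripper_width: 0.0431
gripper_force: 12.1
```

Request:
send_rows --steps '[{"dp": [0, 0, 2], "roll": 0, "jaw": 34}, {"dp": [0, 0, 4], "roll": 0, "jaw": 34}, {"dp": [0, 0, 6], "roll": 0, "jaw": 34}]'

```text
time_s: 12.5
tcp_pos: [0.5572, 0.4188, 0.1553]
eef_rot: [-179.9, 0.3, -129.5]
contact_force: [-9.9, -3.2, 23.3]
gripper_width: 0.045
gripper_force: 12.0
```

Upward force at a height where the base should still be free: the tilted base likely caught the V jaw. I'll lift back off and check.

Request:
send_rows --steps '[{"dp": [0, 0, -15], "roll": 0, "jaw": 34}, {"dp": [0, 0, -35], "roll": 0, "jaw": 34}, {"dp": [0, 0, -60], "roll": 0, "jaw": 34}, {"dp": [0, 0, -85], "roll": 0, "jaw": 34}, {"dp": [0, 0, -85], "roll": 0, "jaw": 34}]'

```text
time_s: 13.12
tcp_pos: [0.5574, 0.4189, 0.2369]
eef_rot: [-180.0, 0.3, -129.5]
contact_force: [0.3, -0.5, -3.2]
gripper_width: 0.0446
gripper_force: 8.1
```

```bash
cat > tilt.py <<'E'
from h import *
from plant import r
def meas(box=None):
    s=r.get_state();W=r.capture("wrist");S=r.capture("side");T=np.array(s["tcp_pos"])
    out={}
    for n,c in(("W",W),("S",S)):
        im=c["image"];hsv=cv2.cvtColor(im,cv2.COLOR_BGR2HSV);k=np.zeros(im.shape[:2],bool)
        ctr=proj(c,[T])[0]
        u0=int(ctr[0]);
        # column profile at bottle's column: white pixels
        out[n]=(c,hsv)
    return s,T,out
E
python3 - <<'E'
from tilt import *
s,T,o=meas();print(T,s["contact_force"],s["gripper_width"],s["gripper_force"])
pickle.dump((T,o),open("w7.pkl","wb"))
S=o["S"][0];W=o["W"][0]
for n,c in(("W",W),("S",S)):
    im=c["image"]
    print(n,proj(c,[T,T+[0,0,-.123]]).round(0).tolist())
    im=im.astype(int)
    m=(im.min(2)>90)&(im.max(2)-im.min(2)<50)
    b=(im[...,0]>110)&(im[...,2]<70)&(im[...,0]-im[...,1]>40)
    q=proj(c,[T+[0,0,-.06]])[0].astype(int)
    mm=np.zeros_like(m);mm[max(0,q[1]-110):q[1]+70,q[0]-70:q[0]+70]=1
    bc=blob(b&mm);print(" blue",bc[0].round(1),bc[1])
    for row in range(q[1]-100,q[1]+70,10):
        if 0<=row<480:
            xs=np.nonzero(m[row,q[0]-70:q[0]+70])[0]+q[0]-70
            print(row,xs.min() if len(xs) else None,xs.max() if len(xs) else None,len(xs),end=" | ")
    print()
E
```

```text
[0.55739134 0.41892415 0.23689326] [ 0.26676974 -0.46898786 -3.24291046] 0.044584444500379884 8.132001593039604
W [[313.0, 295.0], [313.0, 224.0]]
 blue [317.9 298. ] [ 266  268  103   53 4340]
151 243 360 94 | 161 269 360 92 | 171 270 360 91 | 181 270 359 90 | 191 270 359 90 | 201 270 359 83 | 211 271 358 31 | 221 268 358 78 | 231 263 357 92 | 241 259 364 106 | 251 255 370 116 | 261 252 373 79 | 271 250 375 56 | 281 250 374 43 | 291 243 382 24 | 301 243 267 10 | 311 243 266 6 | 
S [[366.0, 115.0], [362.0, 169.0]]
 blue [363.3 101.7] [353  96  21  12 185]
42 293 432 112 | 52 293 432 109 | 62 293 432 68 | 72 293 432 71 | 82 293 432 69 | 92 347 407 26 | 102 347 381 12 | 112 374 385 12 | 122 349 380 32 | 132 325 428 71 | 142 314 431 59 | 152 318 432 65 | 162 319 432 80 | 172 361 432 32 | 182 376 432 24 | 192 323 427 34 | 202 315 432 81 |
```

```bash
python3 - <<'E'
from h import *
T,o=pickle.load(open("w7.pkl","rb"));S=o["S"][0];W=o["W"][0]
y=np.radians(50.4);e=np.array([np.cos(y),np.sin(y),0]);f=np.array([-e[1],e[0],0]);z=np.array([0,0,1.]);ph=np.linspace(0,6.283,60)
for gs in(.098,.106):
  for th in(-6,0,6,12):
    t=np.radians(th);a=-np.sin(t)*e+np.cos(t)*z;n=np.cos(t)*e+np.sin(t)*z;B=T+[0,0,.005]-a*gs
    ring=lambda q,R:[B+a*q+R*(np.cos(k)*n+np.sin(k)*f) for k in ph]
    w=proj(W,ring(.005,.031));s=proj(S,ring(.005,.031));c=proj(S,ring(.135,.020));cw=proj(W,ring(.135,.02))
    print(gs,th,"Wbase",w[w[:,1].argmin()].round(0),"Sbase",s[s[:,1].argmax()].round(0),s[:,0].min().round(),s[:,0].max().round(),"Scaptop",c[:,1].min().round(),"Wcap",cw[:,1].min().round(),(cw[:,0].max()-cw[:,0].min()).round())
d=pickle.load(open("c0.pkl","rb"))["top"]
print(plane(d,[(170,350),(250,305),(250,400),(120,320),(60,240)],0).round(3)); print(proj(d,[[.40,.43,0],[.38,.46,0],[.42,.5,0]]))
for X in((.40,.43),(.42,.5)):
    q=proj(d,[[*X,0]])[0].astype(int);print(X,d["image"][q[1]-25:q[1]+25,q[0]-25:q[0]+25].max())
E
```

```text
0.098 -6 Wbase [311. 179.] Sbase [362. 164.] 345.0 375.0 Scaptop 90.0 Wcap 308.0 110.0
0.098 0 Wbase [311. 192.] Sbase [363. 163.] 348.0 378.0 Scaptop 90.0 Wcap 295.0 111.0
0.098 6 Wbase [311. 206.] Sbase [365. 162.] 351.0 381.0 Scaptop 90.0 Wcap 282.0 111.0
0.098 12 Wbase [311. 220.] Sbase [368. 160.] 354.0 384.0 Scaptop 90.0 Wcap 270.0 112.0
0.106 -6 Wbase [311. 175.] Sbase [362. 167.] 344.0 375.0 Scaptop 94.0 Wcap 295.0 104.0
0.106 0 Wbase [311. 190.] Sbase [363. 166.] 348.0 378.0 Scaptop 94.0 Wcap 285.0 105.0
0.106 6 Wbase [311. 205.] Sbase [365. 165.] 351.0 381.0 Scaptop 93.0 Wcap 275.0 106.0
0.106 12 Wbase [311. 220.] Sbase [368. 163.] 354.0 384.0 Scaptop 93.0 Wcap 266.0 106.0
[[0.316 0.457 0.   ]
 [0.389 0.334 0.   ]
 [0.24  0.327 0.   ]
 [0.362 0.54  0.   ]
 [0.49  0.648 0.   ]]
[[190.64539642 297.28369475]
 [171.14245618 309.37816114]
 [147.99047526 284.22476121]]
(0.4, 0.43) 45
(0.42, 0.5) 46
```

Request:
send_rows --steps '[{"dp": [6, 8, 0], "roll": 0, "jaw": 34}, {"dp": [19, 26, 0], "roll": 0, "jaw": 34}, {"dp": [34, 48, 0], "roll": 0, "jaw": 34}, {"dp": [50, 70, 0], "roll": 0, "jaw": 34}, {"dp": [65, 91, 0], "roll": 0, "jaw": 34}]'

```text
time_s: 13.85
tcp_pos: [0.4431, 0.4257, 0.2331]
eef_rot: [-180.0, -0.1, -129.5]
contact_force: [0.1, 0.5, -2.7]
gripper_width: 0.0449
gripper_force: 8.1
```

Request:
send_rows --steps '[{"dp": [14, 20, 8], "roll": 0, "jaw": 34}, {"dp": [24, 34, 25], "roll": 0, "jaw": 34}, {"dp": [27, 38, 50], "roll": 0, "jaw": 34}, {"dp": [27, 38, 77], "roll": 0, "jaw": 34}, {"dp": [27, 38, 100], "roll": 0, "jaw": 34}]'

```text
time_s: 14.48
tcp_pos: [0.3972, 0.4287, 0.1325]
eef_rot: [-180.0, -0.1, -129.5]
contact_force: [-0.2, -0.0, -2.3]
gripper_width: 0.0447
gripper_force: 8.1
```

Request:
send_rows --steps '[{"dp": [0, 0, 6], "roll": 0, "jaw": 34}, {"dp": [0, 0, 11], "roll": 0, "jaw": 34}, {"dp": [0, 0, 15], "roll": 0, "jaw": 34}, {"dp": [0, 0, 18], "roll": 0, "jaw": 34}]'

```text
time_s: 14.98
tcp_pos: [0.3985, 0.4298, 0.1166]
eef_rot: [180.0, 0.1, -129.5]
contact_force: [-0.0, 0.2, -2.0]
gripper_width: 0.0448
gripper_force: 8.1
```

Request:
send_rows --steps '[{"dp": [0, 0, 2], "roll": 0, "jaw": 34}, {"dp": [0, 0, 4], "roll": 0, "jaw": 34}, {"dp": [0, 0, 5], "roll": 0, "jaw": 34}]'

```text
time_s: 15.35
tcp_pos: [0.3984, 0.4295, 0.1112]
eef_rot: [-180.0, -0.0, -129.5]
contact_force: [-0.3, -0.0, -2.9]
gripper_width: 0.0447
gripper_force: 8.1
```

Request:
send_rows --steps '[{"dp": [0, 0, 2], "roll": 0, "jaw": 34}, {"dp": [0, 0, 3], "roll": 0, "jaw": 34}, {"dp": [0, 0, 4], "roll": 0, "jaw": 34}]'

```text
time_s: 15.72
tcp_pos: [0.3984, 0.4295, 0.1072]
eef_rot: [-180.0, 0.0, -129.5]
contact_force: [0.6, -0.1, -1.9]
gripper_width: 0.0452
gripper_force: 8.1
```

Request:
send_rows --steps '[{"dp": [0, 0, 1], "roll": 0, "jaw": 34}, {"dp": [0, 0, 2], "roll": 0, "jaw": 34}, {"dp": [0, 0, 3], "roll": 0, "jaw": 34}]'

```text
time_s: 16.1
tcp_pos: [0.3984, 0.4296, 0.1042]
eef_rot: [-180.0, 0.0, -129.5]
contact_force: [-0.2, 0.5, -3.1]
gripper_width: 0.0446
gripper_force: 8.1
```

Request:
send_rows --steps '[{"dp": [0, 0, 1.5], "roll": 0, "jaw": 34}, {"dp": [0, 0, 3], "roll": 0, "jaw": 34}, {"dp": [0, 0, 4], "roll": 0, "jaw": 34}]'

```text
time_s: 16.48
tcp_pos: [0.3987, 0.4299, 0.1005]
eef_rot: [-180.0, 0.0, -129.5]
contact_force: [-0.0, 0.7, 1.3]
gripper_width: 0.0451
gripper_force: 8.7
```

Request:
send_rows --steps '[{"dp": [0, 0, 1.5], "roll": 0, "jaw": 34}, {"dp": [0, 0, 3], "roll": 0, "jaw": 34}]'

```text
time_s: 16.73
tcp_pos: [0.4003, 0.4318, 0.0997]
eef_rot: [-180.0, 0.3, -129.5]
contact_force: [3.5, 0.3, 13.4]
gripper_width: 0.0449
gripper_force: 10.5
```

```bash
python3 - <<'E'
from tilt import *
s,T,o=meas();print(T,s["contact_force"],s["gripper_width"],s["gripper_force"])
pickle.dump((T,o),open("w8.pkl","wb"))
S=o["S"][0];W=o["W"][0]
for n,c in(("W",W),("S",S)):
    im=c["image"].astype(int);m=(im.min(2)>90)&(im.max(2)-im.min(2)<50);b=(im[...,0]>110)&(im[...,2]<70)&(im[...,0]-im[...,1]>40)
    q=proj(c,[T+[0,0,-.06]])[0].astype(int);mm=np.zeros_like(m);mm[max(0,q[1]-110):q[1]+110,q[0]-90:q[0]+90]=1
    bc=blob(b&mm);wc=blob(m&mm);print(n,"blue",bc[0].round(1),bc[1],"white",wc[0].round(1),wc[1])
y=np.radians(50.4);e=np.array([np.cos(y),np.sin(y),0]);f=np.array([-e[1],e[0],0]);z=np.array([0,0,1.]);ph=np.linspace(0,6.283,60)
for gs in(.100,.106):
  for th in(0,6,12):
    t=np.radians(th);a=-np.sin(t)*e+np.cos(t)*z;n=np.cos(t)*e+np.sin(t)*z;B=T+[0,0,.005]-a*gs
    ring=lambda q,R:[B+a*q+R*(np.cos(k)*n+np.sin(k)*f) for k in ph]
    w=proj(W,ring(.005,.031));s=proj(S,ring(.005,.031));c=proj(S,ring(.135,.020));cw=proj(W,ring(.135,.02))
    print(gs,th,"Wbase",w[w[:,1].argmin()].round(0),"Sbase",s[s[:,1].argmax()].round(0),s[:,0].min().round(),s[:,0].max().round(),"Scaptop",c[:,1].min().round(),"Wcap",cw[:,1].min().round(),(cw[:,0].max()-cw[:,0].min()).round(),"z",B[2].round(4))
E
```

```text
[0.40026815 0.43177353 0.09971429] [ 3.47561951  0.28328827 13.43873012] 0.04485142574641188 10.51467785029672
W blue [317.3 307.3] [ 266  272  103   64 5373] white [300.1 255.8] [ 223  209  153  126 7452]
S blue [284.1 158. ] [276 153  16  11 144] white [237.7 271.2] [ 199  242   83   60 4687]
0.1 0 Wbase [311. 192.] Sbase [289. 212.] 276.0 304.0 Scaptop 149.0 Wcap 292.0 109.0 z 0.0047
0.1 6 Wbase [311. 206.] Sbase [292. 210.] 279.0 306.0 Scaptop 149.0 Wcap 280.0 110.0 z 0.0053
0.1 12 Wbase [311. 220.] Sbase [294. 209.] 283.0 309.0 Scaptop 149.0 Wcap 269.0 110.0 z 0.0069
0.106 0 Wbase [311. 190.] Sbase [289. 214.] 276.0 304.0 Scaptop 151.0 Wcap 285.0 105.0 z -0.0013
0.106 6 Wbase [311. 205.] Sbase [292. 212.] 280.0 307.0 Scaptop 151.0 Wcap 276.0 106.0 z -0.0007
0.106 12 Wbase [311. 220.] Sbase [294. 210.] 283.0 310.0 Scaptop 151.0 Wcap 266.0 106.0 z 0.001
```

Request:
send_rows --steps '[{"dp": [0, 0, -2], "roll": 0, "jaw": 34}, {"dp": [0, 0, -2], "roll": 0, "jaw": 50}, {"dp": [0, 0, -2], "roll": 0, "jaw": 54}, {"dp": [0, 0, -2], "roll": 0, "jaw": 60}, {"dp": [0, 0, -2], "roll": 0, "jaw": 66}]' --newtons 4

```text
time_s: 17.45
tcp_pos: [0.398, 0.429, 0.0986]
eef_rot: [-180.0, -0.1, -129.5]
contact_force: [0.8, -1.0, -1.1]
gripper_width: 0.0564
gripper_force: 0.2
```

Request:
send_rows --steps '[{"dp": [0, 0, -2], "roll": 0, "jaw": 80}, {"dp": [0, 0, -2], "roll": 0, "jaw": 95}, {"dp": [0, 0, -25], "roll": 0, "jaw": 95}, {"dp": [0, 0, -65], "roll": 0, "jaw": 95}, {"dp": [0, 0, -65], "roll": 0, "jaw": 95}]'

```text
time_s: 18.08
tcp_pos: [0.3995, 0.4313, 0.1677]
eef_rot: [180.0, 0.3, -129.5]
contact_force: [0.2, -0.2, 0.2]
gripper_width: 0.083
gripper_force: 0.0
```

```bash
cat > capfind.py <<'E'
from h import *
from plant import r
s=r.get_state();T=np.array(s["tcp_pos"]);print(s["time_s"],T,s["eef_rot"],s["contact_force"],s["gripper_width"])
W=r.capture("wrist");S=r.capture("side");P=[]
for n,c,lo in(("W",W,0),("S",S,0)):
    im=c["image"].astype(int);b=(im[...,0]>110)&(im[...,2]<70)&(im[...,0]-im[...,1]>40)
    q=proj(c,[[T[0],T[1],.12]])[0].astype(int);w=100 if n=="W" else 25
    mm=np.zeros_like(b);mm[max(0,q[1]-w):q[1]+w,max(0,q[0]-w):q[0]+w]=1
    bc=blob(b&mm);print(n,"blue",bc[0].round(1),bc[1],"exp centre",q);P.append(bc[0])
print("W on z=.130",plane(W,[P[0]],.130).round(4),"tri",tri(W,P[0],S,P[1]).round(4))
pickle.dump((T,W,S),open("cf.pkl","wb"))
E
python3 capfind.py
```

```text
18.075 [0.39946066 0.43131774 0.16769309] [ 179.9526985     0.34007254 -129.50432372] [ 0.22890839 -0.1903107   0.23927267] 0.08304262083889827
W blue [304.2 260.9] [ 268  227   72   68 3710] exp centre [313 258]
S blue [287.7 159.2] [279 154  18  11 161] exp centre [287 161]
W on z=.130 [[0.4018 0.4263 0.13  ]] tri [0.4017 0.4263 0.1302]
```

Request:
send_rows --steps '[{"dp": [2, -5, 5], "roll": 0, "jaw": 85}, {"dp": [2, -5, 25], "roll": 0, "jaw": 70}, {"dp": [2, -5, 46], "roll": 0, "jaw": 65}, {"dp": [2, -5, 46], "roll": 0, "jaw": 55}, {"dp": [2, -5, 46], "roll": 0, "jaw": 50}]' --newtons 25

```text
time_s: 18.8
tcp_pos: [0.4012, 0.4247, 0.1183]
eef_rot: [-180.0, -0.0, -129.5]
contact_force: [-0.1, -0.4, 0.2]
gripper_width: 0.0457
gripper_force: 0.0
```

Request:
send_rows --steps '[{"dp": [0, 0, 0], "roll": 0, "jaw": 46}, {"dp": [0, 0, 0], "roll": 0, "jaw": 40}, {"dp": [0, 0, 0], "roll": 0, "jaw": 35}, {"dp": [0, 0, 0], "roll": 0, "jaw": 35}]'

```text
time_s: 19.3
tcp_pos: [0.4013, 0.4252, 0.119]
eef_rot: [-180.0, 0.1, -129.5]
contact_force: [0.9, -0.6, 4.2]
gripper_width: 0.0393
gripper_force: 25.0
```

Request:
send_rows --steps '[{"dp": [0, 0, -10], "roll": 0, "jaw": 35}, {"dp": [0, 0, -40], "roll": 0, "jaw": 35}, {"dp": [0, 0, -80], "roll": 0, "jaw": 35}, {"dp": [0, 0, -120], "roll": 0, "jaw": 35}, {"dp": [-5, -7, -145], "roll": 0, "jaw": 35}]'

```text
time_s: 19.92
tcp_pos: [0.4092, 0.4244, 0.2656]
eef_rot: [180.0, 0.1, -129.5]
contact_force: [0.8, -0.8, -3.1]
gripper_width: 0.0395
gripper_force: 25.0
```

Request:
send_rows --steps '[{"dp": [-15, -20, 0], "roll": 0, "jaw": 35}, {"dp": [-35, -47, 0], "roll": 0, "jaw": 35}, {"dp": [-58, -78, 0], "roll": 0, "jaw": 35}, {"dp": [-78, -105, 0], "roll": 0, "jaw": 35}, {"dp": [-87, -117, 0], "roll": 0, "jaw": 35}]'

```text
time_s: 20.55
tcp_pos: [0.5562, 0.4162, 0.2622]
eef_rot: [180.0, -0.1, -129.6]
contact_force: [0.1, -0.4, -4.1]
gripper_width: 0.0394
gripper_force: 25.0
```

Request:
send_rows --steps '[{"dp": [0, 0, 10], "roll": 0, "jaw": 35}, {"dp": [0, 0, 20], "roll": 0, "jaw": 35}]'

```text
time_s: 20.8
tcp_pos: [0.5541, 0.4168, 0.2423]
eef_rot: [180.0, -0.1, -129.5]
contact_force: [-0.1, 0.6, -2.8]
gripper_width: 0.0394
gripper_force: 25.0
```

```bash
python3 - <<'E'
from h import *
from plant import r
s=r.get_state();T=np.array(s["tcp_pos"]);print(s["time_s"],T,s["eef_rot"],s["contact_force"],s["gripper_width"])
dps(T,s["eef_rot"][2],[(.5556,.417,.133,-129.6)])
W=r.capture("wrist");S=r.capture("side")
pickle.dump((T,W,S),open("w9.pkl","wb"))
im=W["image"].astype(int);m=(im.min(2)>150)&(im.max(2)-im.min(2)<45)
for x in range(280,350,10):
    print(x,[int(v) for v in W["image"][150:290:8,x].mean(1)])
y=np.radians(50.4);e=np.array([np.cos(y),np.sin(y),0]);f=np.array([-e[1],e[0],0]);z=np.array([0,0,1.]);ph=np.linspace(0,6.283,60)
for th in(-4,0,4):
    t=np.radians(th);a=-np.sin(t)*e+np.cos(t)*z;n=np.cos(t)*e+np.sin(t)*z;B=T+[0,0,.005]-a*.124
    w=proj(W,[B+a*.005+.031*(np.cos(k)*n+np.sin(k)*f) for k in ph]);s_=proj(S,[B+a*.005+.031*(np.cos(k)*n+np.sin(k)*f) for k in ph]);print(th,w[w[:,1].argmin()],s_[s_[:,1].argmax()])
E
```

```text
20.8 [0.5540601  0.41677615 0.2422852 ] [ 1.79962558e+02 -5.46924722e-02 -1.29523777e+02] [-0.09433647  0.61080444 -2.8363991 ] 0.039356446591841336
[-1.2, -1.0, 109.3] 0.001
280 [159, 156, 156, 158, 156, 155, 158, 99, 105, 124, 223, 229, 228, 227, 226, 204, 61, 117]
290 [104, 152, 113, 157, 156, 157, 118, 89, 125, 202, 231, 231, 230, 230, 59, 66, 119, 116]
300 [103, 150, 112, 156, 155, 110, 118, 68, 133, 231, 232, 231, 231, 182, 64, 91, 116, 117]
310 [204, 203, 205, 157, 156, 91, 110, 59, 158, 234, 233, 234, 233, 97, 66, 120, 116, 118]
320 [135, 138, 214, 157, 155, 87, 110, 61, 151, 234, 234, 234, 234, 137, 66, 126, 117, 115]
330 [118, 150, 113, 158, 155, 117, 113, 92, 135, 230, 234, 235, 234, 208, 62, 78, 118, 116]
340 [159, 157, 156, 160, 156, 158, 90, 105, 88, 194, 234, 235, 235, 234, 185, 63, 116, 115]
-4 [310.9701191 175.3286491] [360.40975428 173.06975068]
0 [311.0170358  186.38828985] [361.25186463 172.09211496]
4 [311.05770545 197.44323968] [363.75212404 170.90479307]
```

Request:
send_rows --steps '[{"dp": [-1, -1, 15], "roll": 0, "jaw": 35}, {"dp": [-1, -1, 38], "roll": 0, "jaw": 35}, {"dp": [-1, -1, 62], "roll": 0, "jaw": 35}, {"dp": [-1, -1, 84], "roll": 0, "jaw": 35}, {"dp": [-1, -1, 97], "roll": 0, "jaw": 35}]'

```text
time_s: 21.52
tcp_pos: [0.5558, 0.4167, 0.1446]
eef_rot: [180.0, -0.1, -129.5]
contact_force: [1.1, 0.3, -2.7]
gripper_width: 0.0396
gripper_force: 25.0
```

Request:
send_rows --steps '[{"dp": [0, 0, 3], "roll": 0, "jaw": 35}, {"dp": [0, 0, 6], "roll": 0, "jaw": 35}, {"dp": [0, 0, 8], "roll": 0, "jaw": 35}, {"dp": [0, 0, 9], "roll": 0, "jaw": 35}]'

```text
time_s: 22.02
tcp_pos: [0.5567, 0.4171, 0.1377]
eef_rot: [-180.0, 0.0, -129.5]
contact_force: [-0.2, -0.8, -2.6]
gripper_width: 0.0396
gripper_force: 25.0
```

Request:
send_rows --steps '[{"dp": [0, 0, 1], "roll": 0, "jaw": 35}, {"dp": [0, 0, 2], "roll": 0, "jaw": 35}]'

```text
time_s: 22.28
tcp_pos: [0.5566, 0.417, 0.1354]
eef_rot: [180.0, 0.0, -129.5]
contact_force: [0.4, 0.6, -2.9]
gripper_width: 0.0395
gripper_force: 25.0
```

Request:
send_rows --steps '[{"dp": [0, 0, 1], "roll": 0, "jaw": 35}, {"dp": [0, 0, 2], "roll": 0, "jaw": 35}]'

```text
time_s: 22.52
tcp_pos: [0.5566, 0.4169, 0.1332]
eef_rot: [-180.0, -0.0, -129.5]
contact_force: [-0.2, 0.1, -2.6]
gripper_width: 0.0392
gripper_force: 25.0
```

Request:
send_rows --steps '[{"dp": [0, 0, 0.5], "roll": 0, "jaw": 35}, {"dp": [0, 0, 1], "roll": 0, "jaw": 35}]'

```text
time_s: 22.78
tcp_pos: [0.5569, 0.4173, 0.1331]
eef_rot: [-180.0, 0.1, -129.5]
contact_force: [-1.1, -0.2, 5.1]
gripper_width: 0.039
gripper_force: 25.0
```

Contact with the bed is at the expected height. Releasing slowly and rising.

Request:
send_rows --steps '[{"dp": [0, 0, -0.5], "roll": 0, "jaw": 48}, {"dp": [0, 0, -0.5], "roll": 0, "jaw": 55}, {"dp": [0, 0, -0.5], "roll": 0, "jaw": 70}, {"dp": [0, 0, -0.5], "roll": 0, "jaw": 90}, {"dp": [0, 0, -15], "roll": 0, "jaw": 90}]' --newtons 5

```text
time_s: 23.4
tcp_pos: [0.556, 0.4164, 0.1465]
eef_rot: [180.0, -0.1, -129.5]
contact_force: [-0.5, 0.7, 0.8]
gripper_width: 0.0726
gripper_force: 0.0
```

Request:
send_rows --steps '[{"dp": [0, 0, -30], "roll": 0, "jaw": 90}, {"dp": [0, 0, -70], "roll": 0, "jaw": 90}, {"dp": [0, 0, -90], "roll": 0, "jaw": 90}, {"dp": [0, 0, -90], "roll": 0, "jaw": 90}]'

```text
time_s: 23.9
tcp_pos: [0.5574, 0.4177, 0.2407]
eef_rot: [-180.0, 0.3, -129.5]
contact_force: [-0.4, -0.2, -0.5]
gripper_width: 0.0788
gripper_force: 0.0
```

```bash
sed -i 's/,\.130)/,.135)/; s/\.12\]\]/.135]]/' capfind.py; python3 capfind.py; python3 - <<'E'
from h import *
T,W,S=pickle.load(open("cf.pkl","rb"))
im=W["image"].astype(int)
for x in(290,300,310,316,320,330):print(x,[int(v) for v in im[60:300:8,x].mean(1)])
E
```

```text
23.9 [0.55739901 0.41769678 0.24065693] [-179.97635281    0.28016443 -129.52370312] [-0.38225286 -0.15225181 -0.45368708] 0.07882238871514244
W blue [312.4 231.6] [ 286  205   54   54 2346] exp centre [313 230]
S blue [362.9 157.2] [354 152  19  12 176] exp centre [362 160]
W on z=.130 [[0.5585 0.4179 0.135 ]] tri [0.5571 0.4158 0.1442]
290 [238, 251, 251, 251, 251, 251, 251, 251, 251, 233, 159, 156, 211, 155, 158, 107, 210, 226, 224, 189, 117, 118, 117, 118, 152, 155, 76, 33, 27, 30]
300 [237, 250, 250, 251, 251, 245, 243, 246, 250, 231, 198, 115, 210, 55, 117, 148, 228, 227, 62, 120, 118, 118, 118, 119, 117, 154, 74, 32, 30, 30]
310 [239, 251, 251, 251, 251, 251, 250, 250, 251, 232, 160, 152, 102, 202, 101, 206, 231, 230, 66, 119, 118, 119, 119, 117, 118, 152, 85, 32, 36, 31]
316 [239, 251, 251, 251, 251, 251, 251, 112, 97, 205, 205, 204, 203, 211, 94, 208, 232, 231, 63, 116, 117, 116, 116, 116, 118, 150, 83, 32, 26, 34]
320 [239, 250, 251, 251, 251, 251, 251, 252, 253, 193, 177, 179, 168, 215, 105, 197, 232, 231, 62, 116, 116, 118, 116, 116, 116, 151, 85, 31, 29, 27]
330 [240, 251, 251, 251, 251, 215, 200, 214, 251, 226, 197, 113, 212, 54, 95, 119, 233, 233, 237, 111, 115, 118, 118, 116, 117, 153, 81, 27, 33, 25]
```

Request:
send_rows --steps '[{"dp": [20, 0, -10], "roll": 0, "jaw": 70}, {"dp": [55, 0, -20], "roll": 0, "jaw": 50}, {"dp": [80, 0, -20], "roll": 0, "jaw": 45}, {"dp": [80, 0, -20], "roll": 0, "jaw": 45}]'

```text
time_s: 24.5
tcp_pos: [0.5044, 0.3536, 0.2581]
eef_rot: [180.0, 0.0, -129.5]
contact_force: [0.5, 1.1, 0.4]
gripper_width: 0.0443
gripper_force: 0.0
```

```bash
python3 - <<'E'
from h import *
from plant import r
s=r.get_state();T=np.array(s["tcp_pos"]);print(s["time_s"],T,s["eef_rot"],s["gripper_width"])
W=r.capture("wrist");pickle.dump((T,W),open("w10.pkl","wb"))
O=np.array([.5552,.4138]);u=np.array([.6374,.7705]);v=np.array([-u[1],u[0]])
P=lambda a,b,z:[*(O+u*a+v*b),z]
print("wheel face axis",proj(W,[P(-.166,.0015,.078),P(-.166,-.0465,.078),P(-.166,.0495,.078),P(-.166,.0015,.126),P(-.192,-.025,.105),P(-.216,-.025,.105)]).round(0).tolist())
g=cv2.GaussianBlur(W["image"],(3,3),0).astype(int).mean(2)
for x in range(260,400,10): print(x,[int(q) for q in g[0:240:6,x]])
E
```

```text
24.5 [0.5043867  0.35361282 0.25813107] [ 1.79992426e+02  2.76485107e-02 -1.29542409e+02] 0.044341675306598126
wheel face axis [[314.0, 105.0], [256.0, 105.0], [372.0, 105.0], [314.0, 104.0], [279.0, 67.0], [278.0, 32.0]]
260 [29, 32, 27, 28, 26, 27, 26, 32, 28, 32, 30, 27, 27, 30, 31, 29, 30, 32, 67, 68, 67, 33, 34, 38, 39, 39, 42, 42, 41, 47, 47, 45, 44, 44, 45, 44, 146, 38, 42, 41]
270 [39, 29, 40, 27, 30, 29, 27, 28, 29, 29, 29, 29, 30, 29, 28, 28, 31, 31, 95, 96, 97, 45, 62, 56, 50, 48, 51, 183, 239, 238, 238, 237, 239, 238, 237, 218, 48, 49, 45, 45]
280 [30, 30, 29, 30, 33, 31, 48, 48, 49, 49, 49, 49, 49, 50, 50, 50, 49, 41, 98, 97, 97, 162, 139, 154, 153, 140, 159, 192, 238, 239, 239, 238, 240, 237, 238, 225, 158, 159, 158, 158]
290 [34, 33, 33, 32, 30, 31, 34, 35, 36, 37, 36, 37, 37, 37, 36, 36, 35, 33, 97, 99, 96, 116, 152, 155, 155, 140, 160, 113, 180, 245, 249, 248, 248, 248, 248, 247, 247, 247, 243, 159]
300 [35, 35, 35, 35, 33, 32, 31, 35, 30, 35, 34, 29, 30, 30, 29, 31, 36, 36, 97, 97, 99, 162, 151, 156, 157, 139, 159, 115, 179, 246, 251, 251, 251, 251, 252, 236, 251, 2
[... 997 characters left out ...]
96, 194, 194, 192, 192, 193, 198, 105, 38, 39, 38, 38, 39, 98, 97, 98, 68, 100, 80, 76, 72, 65, 178, 237, 239, 239, 237, 238, 237, 238, 214, 46, 49, 44, 47]
370 [65, 131, 204, 203, 202, 199, 194, 192, 192, 191, 190, 190, 194, 193, 154, 35, 41, 37, 82, 82, 79, 90, 35, 38, 40, 43, 44, 46, 42, 42, 44, 43, 45, 44, 46, 44, 44, 44, 39, 41]
380 [189, 200, 202, 201, 201, 198, 194, 193, 195, 193, 192, 192, 194, 196, 188, 185, 169, 41, 39, 52, 46, 34, 38, 36, 37, 38, 40, 38, 41, 42, 40, 43, 43, 40, 40, 43, 39, 37, 38, 37]
390 [202, 203, 202, 201, 202, 197, 197, 199, 191, 192, 196, 195, 193, 186, 182, 182, 132, 95, 101, 30, 38, 33, 32, 33, 39, 35, 35, 35, 39, 39, 35, 37, 38, 37, 41, 34, 36, 35, 33, 31]
```

The wrist profile shows the wheel face at row 104 (matches u=-166 mm) and the grip running over rows 36–98, centred on column ~282. The crank is at about 7.0 rad. Going to the grip's outer part, with the gripper body clear of the wheel.

Request:
send_rows --steps '[{"dp": [40, -7, 0], "roll": 0, "jaw": 50}, {"dp": [90, -16, 0], "roll": 0, "jaw": 50}, {"dp": [130, -23, 10], "roll": 0, "jaw": 50}, {"dp": [130, -23, 50], "roll": 0, "jaw": 50}, {"dp": [130, -23, 80], "roll": 0, "jaw": 50}]'

```text
time_s: 25.18
tcp_pos: [0.4404, 0.24, 0.1762]
eef_rot: [180.0, 0.0, -129.6]
contact_force: [0.4, 0.6, -1.3]
gripper_width: 0.044
gripper_force: 0.0
```

Request:
send_rows --steps '[{"dp": [0, 0, 0], "roll": 0, "jaw": 50}]'

```text
time_s: 25.3
tcp_pos: [0.4396, 0.2393, 0.1753]
eef_rot: [180.0, -0.3, -129.5]
contact_force: [-0.5, 0.6, -0.3]
gripper_width: 0.0438
gripper_force: 0.0
```

```bash
cat > cr.py <<'E'
from h import *
from plant import r
import sys
O=np.array([.5552,.4138]);u=np.array([.6374,.7705]);v=np.array([-u[1],u[0]]);V0=.0015;UT=-.209
def pos(c,rr=.036): 
    q=O+u*UT+v*(V0-rr*np.sin(c));return np.array([*q,.078+rr*np.cos(c)-.005])
def where(T):
    d=np.array(T[:2])-O;y=d@v-V0;z=T[2]+.005-.078;return (d@u).round(4),y.round(4),z.round(4),np.hypot(y,z).round(4),np.arctan2(-y,z)%(2*np.pi)
if __name__=="__main__":
    s=r.get_state();T=np.array(s["tcp_pos"]);print(s["time_s"],T.round(4),s["eef_rot"].round(2) if hasattr(s["eef_rot"],"round") else s["eef_rot"],where(T),s["contact_force"])
    if len(sys.argv)>1: dps(T,s["eef_rot"][2],[(*pos(float(a)),-129.6) for a in sys.argv[1:]])
E
python3 cr.py 7.01
```

```text
25.3 [0.4396 0.2393 0.1753] [ 179.98   -0.28 -129.55] (np.float64(-0.2081), np.float64(-0.0237), np.float64(0.1023), np.float64(0.105), np.float64(0.22755457155676184)) [-0.5199577   0.61063821 -0.28042585]
[0.9, -0.2, 75.4] 0.001
```

Request:
send_rows --steps '[{"dp": [1, 0, 30], "roll": 0, "jaw": 50}, {"dp": [1, 0, 58], "roll": 0, "jaw": 50}, {"dp": [1, 0, 75], "roll": 0, "jaw": 50}, {"dp": [1, 0, 75], "roll": 0, "jaw": 30}, {"dp": [1, 0, 75], "roll": 0, "jaw": 10}]' --newtons 15

```text
time_s: 25.92
tcp_pos: [0.4408, 0.2404, 0.1036]
eef_rot: [-180.0, 0.1, -129.5]
contact_force: [0.4, -0.4, -0.4]
gripper_width: 0.0293
gripper_force: 0.0
```

Request:
send_rows --steps '[{"dp": [0, 0, 0], "roll": 0, "jaw": 5}, {"dp": [0, 0, 0], "roll": 0, "jaw": 5}]'

```text
time_s: 26.18
tcp_pos: [0.4403, 0.2399, 0.103]
eef_rot: [-180.0, 0.1, -129.5]
contact_force: [-0.2, 0.8, -0.2]
gripper_width: 0.0096
gripper_force: 0.0
```

```bash
python3 cr.py 7.01 7.3 7.6 7.9 8.2 8.5; python3 - <<'E'
from plant import r
s=r.get_state();print(s["gripper_width"],s["gripper_force"])
E
```

```text
26.175 [0.4403 0.2399 0.103 ] [-1.7999e+02  7.0000e-02 -1.2953e+02] (np.float64(-0.2072), np.float64(-0.0238), np.float64(0.03), np.float64(0.0383), np.float64(0.6703052737533023)) [-0.21136303  0.77234535 -0.22408187]
[1.8, -0.1, 3.1] 0.001
[1.8, -6.8, 11.1] 0.001
[1.8, -11.1, 21.0] 0.001
[1.8, -12.2, 31.7] 0.001
[1.8, -10.1, 42.2] 0.001
[1.8, -5.0, 51.7] 0.001
0.009610699754049348 0.0
```

```bash
python3 - <<'E'
from cr import *
d=pickle.load(open("c0.pkl","rb"));T0,W0=pickle.load(open("w10.pkl","rb"))
tp=lambda x,y:(145+x/4,145+y/4)
f=lambda n,p:print(n,p.round(4),"u",((p[:2]-O)@u).round(4),"v",((p[:2]-O)@v).round(4))
f("TW out",tri(d["top"],tp(662,487),W0,(282,36)));f("SW out",tri(d["side"],(280+98/5.5,165+352/5.5),W0,(282,36)))
f("top z105",plane(d["top"],[tp(662,487)],.105)[0])
g=cv2.GaussianBlur(W0["image"],(3,3),0).astype(int).mean(2)
for y in(30,42,60,80,96):print(y,[int(q) for q in g[y,262:304:2]])
W=r.capture("wrist");pickle.dump(W,open("w11.pkl","wb"));g=cv2.GaussianBlur(W["image"],(3,3),0).astype(int).mean(2)
p=proj(W,[pos(7.01)+[0,0,.005],[*(O+u*-.2145+v*-.0225),.105],[*(O+u*-.166+v*-.0225),.105]]);print(p)
for y in range(200,300,6):print(y,[int(q) for q in g[y,240:400:6]])
E
```

```text
TW out [0.437  0.2362 0.1112] u -0.2121 v -0.0221
SW out [0.4358 0.2352 0.1035] u -0.2137 v -0.0218
top z105 [0.4382 0.236  0.105 ] u -0.2116 v -0.0232
30 [25, 27, 28, 30, 29, 28, 29, 30, 30, 31, 29, 31, 33, 32, 31, 35, 32, 30, 32, 32, 34]
42 [35, 34, 29, 26, 28, 33, 38, 42, 45, 48, 51, 50, 46, 40, 35, 29, 29, 35, 39, 35, 32]
60 [30, 29, 33, 27, 29, 35, 39, 43, 46, 49, 53, 53, 47, 42, 36, 31, 30, 31, 31, 34, 32]
80 [29, 29, 28, 28, 29, 35, 40, 43, 47, 50, 52, 52, 47, 42, 37, 31, 28, 30, 29, 28, 30]
96 [29, 30, 29, 31, 31, 32, 38, 44, 47, 49, 49, 48, 45, 40, 35, 29, 30, 32, 35, 36, 32]
[[312.7698518  292.87310483]
 [312.58547843 281.84144406]
 [312.68629186 373.66770719]]
200 [34, 34, 33, 32, 34, 36, 34, 32, 35, 33, 32, 32, 35, 33, 35, 34, 36, 35, 38, 49, 41, 40, 38, 40, 124, 125, 127]
206 [34, 33, 34, 33, 38, 39, 40, 31, 33, 34, 42, 37, 35, 33, 46, 33, 34, 35, 35, 38, 36, 37, 37, 36, 59, 128, 130]
212 [32, 35, 33, 37, 31, 31, 32, 32, 44, 30, 31, 31, 33, 32, 35, 32, 33, 39, 34, 34, 36, 35, 42, 37, 33, 89, 132]
218 [40, 35, 34, 32, 32, 37, 41, 31, 31, 34, 35, 39, 31, 32, 33, 32, 43, 34
[... 821 characters left out ...]
 35, 38]
266 [37, 41, 34, 33, 32, 31, 32, 34, 45, 32, 39, 33, 43, 31, 32, 32, 31, 32, 34, 44, 36, 42, 34, 37, 31, 36, 32]
272 [41, 42, 36, 35, 35, 34, 33, 33, 38, 33, 37, 33, 32, 32, 38, 31, 32, 36, 35, 34, 32, 35, 31, 38, 38, 40, 34]
278 [38, 41, 35, 34, 37, 33, 37, 36, 32, 33, 23, 22, 23, 22, 23, 43, 32, 32, 32, 36, 37, 32, 38, 34, 32, 37, 38]
284 [38, 35, 35, 47, 33, 44, 37, 38, 41, 30, 26, 24, 24, 26, 34, 30, 43, 37, 44, 40, 37, 31, 30, 34, 35, 34, 41]
290 [37, 35, 34, 41, 87, 121, 122, 122, 122, 78, 28, 54, 67, 64, 44, 28, 118, 122, 122, 122, 123, 37, 32, 31, 32, 39, 30]
296 [36, 35, 34, 33, 31, 31, 30, 122, 122, 59, 29, 55, 68, 60, 45, 28, 110, 122, 110, 29, 30, 30, 31, 31, 30, 30, 30]
```

Request:
send_rows --steps '[{"dp": [0, 0, 0], "roll": 0, "jaw": 0}, {"dp": [0, 0, 0], "roll": 0, "jaw": 0}]'

```text
time_s: 26.48
tcp_pos: [0.44, 0.2396, 0.1023]
eef_rot: [-180.0, 0.0, -129.5]
contact_force: [0.0, 0.5, 0.1]
gripper_width: 0.0
gripper_force: 0.0
```

```bash
python3 - <<'E'
from cr import *
s=r.get_state();print(s["gripper_width"],s["gripper_force"],s["contact_force"],s["tcp_pos"])
W=r.capture("wrist");pickle.dump(W,open("w12.pkl","wb"));g=W["image"].astype(int).mean(2)
for y in range(270,340,5):print(y,[int(q) for q in g[y,270:360:4]])
T=np.array(s["tcp_pos"])
for dz in(0,-.014):
  for du in(-.0095,0,.0095): print(dz,du,proj(W,[T+[u[0]*du,u[1]*du,dz]]).round(0))
print(proj(W,[[*(O+u*-.2135+v*(-.0225+k)),z] for z in(.105,.075,.06) for k in(-.0095,.0095)]).round(0).tolist())
E
```

```text
2.9054839049195936e-06 0.0 [0.01436546 0.46843454 0.09226114] [0.43999114 0.23958183 0.10233335]
270 [33, 34, 35, 32, 38, 44, 31, 39, 45, 34, 32, 34, 30, 32, 45, 31, 30, 37, 30, 30, 31, 36, 46]
275 [34, 31, 31, 42, 34, 33, 38, 31, 29, 33, 31, 29, 30, 34, 39, 30, 35, 30, 35, 36, 45, 36, 32]
280 [33, 46, 32, 34, 33, 31, 34, 24, 25, 24, 26, 22, 23, 25, 26, 47, 32, 31, 34, 35, 32, 35, 35]
285 [41, 31, 58, 57, 59, 60, 59, 57, 57, 28, 27, 26, 27, 26, 61, 59, 62, 59, 59, 58, 69, 30, 34]
290 [33, 51, 123, 122, 122, 121, 123, 122, 124, 34, 28, 57, 29, 32, 124, 122, 122, 122, 123, 123, 123, 59, 33]
295 [32, 31, 26, 28, 30, 28, 27, 98, 124, 34, 29, 59, 26, 31, 124, 106, 25, 27, 26, 27, 25, 28, 29]
300 [33, 32, 30, 29, 33, 32, 30, 100, 125, 27, 26, 55, 27, 26, 122, 106, 34, 35, 31, 33, 31, 30, 33]
305 [32, 32, 34, 32, 31, 33, 30, 136, 148, 28, 27, 53, 29, 26, 134, 138, 29, 29, 32, 33, 29, 28, 32]
310 [34, 33, 31, 34, 33, 32, 33, 145, 159, 23, 30, 51, 29, 26, 144, 148, 33, 29, 32, 30, 31, 34, 30]
315 [33, 34, 31, 32, 33, 32, 32, 100, 174, 26, 31, 50, 25, 25, 157, 109, 31, 32, 30, 32, 31, 33, 33]
320 [33, 34, 36, 35, 33, 33, 35, 73, 127, 26, 27, 48, 28, 31, 123, 75, 29, 32, 32, 31, 31, 28, 32]
325 [31, 34, 35, 33, 31, 34, 33, 97, 109, 29, 32, 46, 30, 29, 97, 93, 35, 32, 30, 33, 33, 32, 28]
330 [33, 32, 32, 32, 31, 34, 42, 126, 89, 30, 26, 51, 28, 31, 80, 124, 43, 32, 31, 31, 32, 31, 30]
335 [70, 69, 70, 70, 72, 71, 61, 156, 67, 44, 46, 53, 44, 45, 61, 147, 58, 70, 71, 69, 69, 70, 73]
0 -0.0095 [[313. 276.]]
0 0 [[313. 295.]]
0 0.0095 [[313. 313.]]
-0.014 -0.0095 [[313. 265.]]
-0.014 0 [[313. 282.]]
-0.014 0.0095 [[313. 300.]]
[[292.0, 285.0], [334.0, 285.0], [295.0, 262.0], [331.0, 262.0], [296.0, 253.0], [330.0, 253.0]]
```

Fingers closed fully with nothing between them, so the barrel isn't where I thought. I'll back off to the same viewpoint as before and compare.

Request:
send_rows --steps '[{"dp": [0, 0, -50], "roll": 0, "jaw": 20}, {"dp": [0, 0, -100], "roll": 0, "jaw": 40}, {"dp": [-50, 9, -150], "roll": 0, "jaw": 50}, {"dp": [-100, 18, -156], "roll": 0, "jaw": 50}, {"dp": [-130, 23, -156], "roll": 0, "jaw": 50}]'

```text
time_s: 27.15
tcp_pos: [0.5064, 0.3569, 0.2594]
eef_rot: [-180.0, 0.1, -129.5]
contact_force: [-1.2, 0.7, -1.7]
gripper_width: 0.0422
gripper_force: 0.0
```

Request:
send_rows --steps '[{"dp": [0, 0, 0], "roll": 0, "jaw": 50}]'

```text
time_s: 27.28
tcp_pos: [0.5055, 0.3559, 0.2569]
eef_rot: [180.0, -0.1, -129.5]
contact_force: [-0.9, -0.5, -0.2]
gripper_width: 0.0439
gripper_force: 0.0
```

```bash
python3 - <<'E'
from cr import *
s=r.get_state();T=np.array(s["tcp_pos"]);print(T,s["time_s"])
W=r.capture("wrist");S=r.capture("side");Tp=r.capture("top");pickle.dump((T,W,S,Tp),open("w13.pkl","wb"))
d=pickle.load(open("c0.pkl","rb"))
g=cv2.GaussianBlur(W["image"],(3,3),0).astype(int).mean(2)
for y in(12,24,36,48,60,72,84,96,102,108,120):print(y,[int(q) for q in g[y,240:330:3]])
for n,a,b in(("S",S,d["side"]),("T",Tp,d["top"])):
    q=cv2.absdiff(a["image"],b["image"]).max(2)>14
    R=(slice(185,260),slice(285,345)) if n=="S" else (slice(225,300),slice(240,330))
    m=np.zeros_like(q);m[R]=q[R];m=cv2.morphologyEx(m.astype(np.uint8),cv2.MORPH_OPEN,np.ones((2,2)))
    k,l,st,ce=cv2.connectedComponentsWithStats(m);print(n,[(st[i].tolist(),ce[i].round(0).tolist()) for i in range(1,k) if st[i,4]>8])
E
```

```text
[0.50546663 0.3558695  0.25689167] 27.275
12 [27, 33, 39, 34, 34, 36, 28, 27, 34, 35, 33, 37, 35, 30, 29, 29, 31, 33, 32, 32, 34, 35, 35, 37, 43, 39, 102, 193, 201, 199]
24 [28, 25, 26, 25, 25, 29, 27, 26, 29, 28, 31, 29, 31, 36, 33, 33, 30, 31, 31, 32, 33, 35, 34, 35, 35, 38, 40, 39, 39, 145]
36 [31, 28, 27, 28, 29, 29, 31, 28, 35, 28, 30, 37, 42, 48, 50, 45, 38, 30, 29, 33, 32, 32, 32, 32, 34, 35, 41, 38, 42, 40]
48 [31, 30, 28, 27, 27, 26, 31, 31, 31, 26, 33, 39, 44, 49, 52, 48, 39, 31, 30, 31, 30, 31, 33, 32, 34, 33, 34, 34, 38, 38]
60 [35, 35, 27, 29, 27, 27, 27, 28, 31, 30, 32, 39, 44, 49, 52, 48, 40, 32, 33, 32, 29, 31, 33, 33, 32, 33, 34, 36, 39, 41]
72 [32, 33, 35, 34, 31, 30, 29, 29, 27, 29, 31, 39, 44, 49, 53, 48, 39, 32, 27, 29, 30, 37, 32, 30, 32, 31, 32, 35, 36, 35]
84 [35, 35, 34, 30, 28, 29, 31, 30, 33, 29, 30, 38, 45, 50, 51, 45, 38, 32, 31, 29, 29, 30, 33, 36, 33, 32, 32, 32, 33, 34]
96 [33, 34, 32, 31, 31, 32, 31, 29, 29, 35, 34, 36, 44, 47, 47, 43, 38, 30, 31, 33, 33, 32, 33, 40, 51, 56, 56, 41, 34, 35]
102 [37, 34, 32, 39, 36, 31, 35, 36, 39, 42, 92, 118, 124, 119, 120, 117, 114, 95, 65, 63, 73, 82, 84, 102, 111, 111, 112, 107, 84, 83]
108 [32, 32, 32, 35, 32, 35, 60, 76, 85, 91, 96, 96, 96, 96, 96, 96, 98, 99, 97, 96, 95, 96, 96, 98, 100, 101, 99, 98, 99, 97]
120 [33, 35, 33, 33, 35, 33, 38, 44, 50, 51, 53, 54, 57, 56, 55, 55, 57, 62, 61, 77, 131, 151, 157, 158, 157, 160, 155, 158, 157, 162]
S []
T []
```

```bash
python3 - <<'E'
from cr import *
T,W,S,Tp=pickle.load(open("w13.pkl","rb"));T0,W0=pickle.load(open("w10.pkl","rb"));w11=pickle.load(open("w11.pkl","rb"));w12=pickle.load(open("w12.pkl","rb"))
d=pickle.load(open("c0.pkl","rb"))
f=lambda n,p:print(n,p.round(4),"u",((p[:2]-O)@u).round(4),"v",((p[:2]-O)@v).round(4))
f("w10-w12",tri(W0,(281.5,35),w12,(313,286)));f("w13-w11",tri(W,(281.5,33),w11,(314,287)))
g=cv2.GaussianBlur(W0["image"],(3,3),0).astype(int).mean(2)
print([int(q) for q in g[20:50:2,280]],[int(q) for q in g[20:50:2,284]])
# brass reference: bottle cap check of wrist camera: cams' tilt
for n,c in(("w10",W0),("w12",w12)):print(n,cam(c)[1].round(4),cam(c)[0][2].round(3))
x=w12["image"][255:345:3,296:334:3].astype(int).mean(2).astype(int);print(x)
E
```

```text
w10-w12 [0.4362 0.235  0.106 ] u -0.2136 v -0.0223
w13-w11 [0.4365 0.2361 0.1064] u -0.2126 v -0.0218
[31, 30, 33, 37, 36, 31, 32, 45, 48, 49, 49, 48, 48, 49, 49] [32, 31, 30, 34, 34, 31, 34, 45, 50, 49, 50, 50, 50, 51, 52]
w10 [0.4535 0.2928 0.4264] [ 0.187  0.226 -0.956]
w12 [0.3892 0.1788 0.2706] [ 0.187  0.226 -0.956]
[[ 30  30  32  37  31  31  37  31  32  31  32  31  31]
 [ 34  33  31  43  36  29  30  31  31  33  29  32  31]
 [ 47  36  42  38  28  30  31  42  30  32  31  31  31]
 [ 45  34  29  33  30  33  31  33  32  34  34  29  31]
 [ 32  33  45  36  34  40  39  30  31  29  32  32  30]
 [ 33  43  45  33  41  32  34  26  32  33  45  36  31]
 [ 31  36  37  32  30  31  34  31  33  35  39  31  28]
 [ 33  32  28  26  21  24  21  23  29  35  33  28  31]
 [ 26  19  20  21  22  23  22  23  22  18  32  45  34]
 [ 25  23  24  21  20  20  25  20  22  22  25  40  30]
 [ 59  57  57  29  25  27  26  29  26  34  61  60  59]
 [123 122 123  71  29  27  37  27  29  62 125 122 124]
 [122 122 123  71  28  27  57  28  28  60 124 123 123]
 [ 51 121 123  65  27  27  60  29  28  58 125 122  55]
 [ 32 
[... 174 characters left out ...]
41  28  26  53  29  30  36 136 163  33]
 [ 31 184 158  35  27  28  52  27  27  31 143 169  31]
 [ 31 191 164  30  30  26  49  26  30  31 150 180  30]
 [ 31 140 174  30  30  28  50  30  29  29 157 146  28]
 [ 37 119 128  24  28  29  51  28  27  23 124 121  37]
 [ 58  75 114  27  31  29  50  27  31  24 109  74  62]
 [ 70  84 109  26  27  26  48  26  27  26 102  80  76]
 [ 94  99 106  30  28  29  49  28  30  27  95  89  98]
 [118 108  89  27  27  29  51  28  31  27  80 106 118]
 [133 117  91  28  29  29  48  27  27  27  75 104 138]
 [161 138  53  54  52  53  54  55  55  52  54 107 161]
 [175 121  62  61  64  66  63  63  63  62  62 128 173]
 [184 146  92  92  90  91  94  92  91  91  91 119 187]]
```

Barrel hasn't moved. Its top triangulates to z≈0.106, and the finger ends in the picture sit at about that height, so I was too high. Going about 18 mm lower.

Request:
send_rows --steps '[{"dp": [45, -8, 0], "roll": 0, "jaw": 50}, {"dp": [95, -17, 0], "roll": 0, "jaw": 50}, {"dp": [132, -24, 10], "roll": 0, "jaw": 50}, {"dp": [132, -24, 60], "roll": 0, "jaw": 50}, {"dp": [132, -24, 110], "roll": 0, "jaw": 50}]'

```text
time_s: 28.05
tcp_pos: [0.4392, 0.2366, 0.1486]
eef_rot: [-180.0, 0.2, -129.6]
contact_force: [-0.0, 0.6, -0.6]
gripper_width: 0.0438
gripper_force: 0.0
```

Request:
send_rows --steps '[{"dp": [0, 0, 20], "roll": 0, "jaw": 50}, {"dp": [0, 0, 40], "roll": 0, "jaw": 50}, {"dp": [0, 0, 57], "roll": 0, "jaw": 50}, {"dp": [0, 0, 62], "roll": 0, "jaw": 40}, {"dp": [0, 0, 62], "roll": 0, "jaw": 20}]'

```text
time_s: 28.68
tcp_pos: [0.4394, 0.2371, 0.0867]
eef_rot: [-180.0, 0.0, -129.5]
contact_force: [-0.7, 0.3, 0.6]
gripper_width: 0.0296
gripper_force: 0.0
```

Request:
send_rows --steps '[{"dp": [0, 0, 0], "roll": 0, "jaw": 10}, {"dp": [0, 0, 0], "roll": 0, "jaw": 10}, {"dp": [0, 0, 0], "roll": 0, "jaw": 10}]' --newtons 10

```text
time_s: 29.05
tcp_pos: [0.44, 0.2376, 0.087]
eef_rot: [-180.0, 0.1, -129.5]
contact_force: [0.6, -2.7, 5.0]
gripper_width: 0.0181
gripper_force: 10.0
```

```bash
python3 cr.py 7.01 7.5 8
```

```text
29.05 [0.44   0.2376 0.087 ] [-1.7997e+02  6.0000e-02 -1.2952e+02] (np.float64(-0.2092), np.float64(-0.0251), np.float64(0.014), np.float64(0.0287), np.float64(1.0612721838556745)) [ 0.63431299 -2.71961485  5.03823441]
[-0.3, 1.1, -12.9] 0.001
[-0.2, -8.7, 1.5] 0.001
[-0.2, -10.6, 19.2] 0.001
```

Gripped at 18 mm width. Planning the circle rows.

```bash
cat > circ.py <<'E'
import numpy as np,sys
c=float(sys.argv[1]);st=float(sys.argv[2]);n=int(sys.argv[3])
for k in range(n):
    print("from %.2f:"%c,[[0,float(round(-36*(np.sin(c+st*i)-np.sin(c)),1)),float(round(36*(np.cos(c)-np.cos(c+st*i)),1))] for i in range(1,6)]);c+=5*st
E
python3 circ.py 7.055 .3 7
python3 - <<'E'
from h import *
from plant import r
d=pickle.load(open("c0.pkl","rb"))
for n,(x0,y0,x1,y1) in(("top",(212,202,268,256)),("side",(312,182,362,222))):
    c=r.capture(n);q=cv2.absdiff(c["image"],d[n]["image"]).max(2)[y0:y1,x0:x1];print(n,(q>25).mean())
E
```

```text
from 7.05: [[0, -6.5, 8.6], [0, -10.2, 18.7], [0, -10.7, 29.4], [0, -8.0, 39.9], [0, -2.4, 49.0]]
from 8.55: [[0, 8.1, 7.1], [0, 17.9, 11.5], [0, 28.6, 12.8], [0, 39.2, 10.8], [0, 48.7, 5.9]]
from 10.05: [[0, 7.6, -7.6], [0, 12.7, -17.1], [0, 14.8, -27.6], [0, 13.6, -38.3], [0, 9.3, -48.2]]
from 11.55: [[0, -7.0, -8.2], [0, -16.1, -13.9], [0, -26.5, -16.7], [0, -37.3, -16.3], [0, -47.4, -12.7]]
from 13.05: [[0, -8.6, 6.4], [0, -15.0, 15.1], [0, -18.5, 25.3], [0, -18.9, 36.0], [0, -16.0, 46.4]]
from 14.55: [[0, 5.8, 9.1], [0, 14.0, 16.0], [0, 23.9, 20.2], [0, 34.6, 21.4], [0, 45.1, 19.2]]
from 16.05: [[0, 9.5, -5.1], [0, 17.0, -12.8], [0, 21.9, -22.4], [0, 23.7, -33.0], [0, 22.4, -43.7]]
top 0.8869047619047619
side 0.712
```

Request:
send_rows --steps '[{"dp": [0, -3.4, 4], "roll": 0, "jaw": 10}, {"dp": [0, -6.5, 9], "roll": 0, "jaw": 10}]' --newtons 20

```text
time_s: 29.4
tcp_pos: [0.445, 0.2333, 0.0775]
eef_rot: [-180.0, 0.0, -129.5]
contact_force: [3.5, -3.1, 4.0]
gripper_width: 0.0173
gripper_force: 20.0
```

Grip is near the fingertips, so I'll regrasp 8 mm deeper before turning.

Request:
send_rows --steps '[{"dp": [0, 0, 0], "roll": 0, "jaw": 40}, {"dp": [0, 0, 5], "roll": 0, "jaw": 40}, {"dp": [0, 0, 8], "roll": 0, "jaw": 15}, {"dp": [0, 0, 8], "roll": 0, "jaw": 10}, {"dp": [0, 0, 8], "roll": 0, "jaw": 10}]' --newtons 20

```text
time_s: 30.02
tcp_pos: [0.4445, 0.2328, 0.0692]
eef_rot: [-180.0, -0.1, -129.5]
contact_force: [2.7, -3.5, -0.2]
gripper_width: 0.0174
gripper_force: 20.0
```

```bash
python3 cr.py;python3 circ.py 7.35 .3 7; python3 -c "
from plant import r;s=r.get_state();print(s['gripper_width'],s['gripper_force'])"
```

```text
30.025 [0.4445 0.2328 0.0692] [-1.7997e+02 -5.0000e-02 -1.2952e+02] (np.float64(-0.21), np.float64(-0.0316), np.float64(-0.0038), np.float64(0.0318), np.float64(1.6890936955399418)) [ 2.74968211 -3.45138826 -0.24956326]
from 7.35: [[0, -3.7, 10.1], [0, -4.3, 20.8], [0, -1.7, 31.3], [0, 3.9, 40.5], [0, 12.0, 47.6]]
from 8.85: [[0, 9.8, 4.4], [0, 20.5, 5.8], [0, 31.1, 3.9], [0, 40.6, -1.0], [0, 48.3, -8.6]]
from 10.35: [[0, 5.1, -9.5], [0, 7.2, -20.0], [0, 6.1, -30.7], [0, 1.9, -40.6], [0, -5.1, -48.8]]
from 11.85: [[0, -9.1, -5.8], [0, -19.5, -8.6], [0, -30.2, -8.2], [0, -40.4, -4.7], [0, -49.1, 1.7]]
from 13.35: [[0, -6.4, 8.6], [0, -10.0, 18.8], [0, -10.4, 29.6], [0, -7.6, 39.9], [0, -1.8, 49.0]]
from 14.85: [[0, 8.2, 7.0], [0, 18.1, 11.3], [0, 28.7, 12.4], [0, 39.3, 10.4], [0, 48.8, 5.3]]
from 16.35: [[0, 7.6, -7.7], [0, 12.5, -17.2], [0, 14.4, -27.8], [0, 13.1, -38.5], [0, 8.7, -48.3]]
0.017448462079010657 19.99807834625244
```

Request:
send_rows --steps '[{"dp": [0, -3.7, 10.1], "roll": 0, "jaw": 10}, {"dp": [0, -4.3, 20.8], "roll": 0, "jaw": 10}, {"dp": [0, -1.7, 31.3], "roll": 0, "jaw": 10}, {"dp": [0, 3.9, 40.5], "roll": 0, "jaw": 10}, {"dp": [0, 12, 47.6], "roll": 0, "jaw": 10}]'

```text
time_s: 30.65
tcp_pos: [0.4343, 0.2415, 0.0213]
eef_rot: [179.9, -0.0, -129.5]
contact_force: [-13.6, 1.9, 21.1]
gripper_width: 0.0176
gripper_force: 20.0
```

Request:
send_rows --steps '[{"dp": [0, 9.8, 4.4], "roll": 0, "jaw": 10}, {"dp": [0, 20.5, 5.8], "roll": 0, "jaw": 10}]'

```text
time_s: 30.9
tcp_pos: [0.4192, 0.254, 0.0162]
eef_rot: [-180.0, -0.0, -129.5]
contact_force: [-3.3, -7.7, 21.8]
gripper_width: 0.0174
gripper_force: 20.0
```

```bash
python3 cr.py;python3 circ.py 9.45 .3 6
```

```text
30.9 [0.4192 0.254  0.0162] [-1.7997e+02 -3.0000e-02 -1.2950e+02] (np.float64(-0.2098), np.float64(0.0014), np.float64(-0.0568), np.float64(0.0568), np.float64(3.1662545583396677)) [-3.30592533 -7.72647546 21.84837184]
from 9.45: [[0, 10.6, -1.9], [0, 20.2, -6.8], [0, 27.8, -14.3], [0, 33.0, -23.8], [0, 35.1, -34.3]]
from 10.95: [[0, -1.1, -10.7], [0, -5.4, -20.6], [0, -12.3, -28.8], [0, -21.4, -34.6], [0, -31.8, -37.4]]
from 12.45: [[0, -10.8, 0.4], [0, -20.9, 3.9], [0, -29.6, 10.3], [0, -36.0, 18.9], [0, -39.6, 29.1]]
from 13.95: [[0, -0.4, 10.8], [0, 2.4, 21.1], [0, 8.1, 30.2], [0, 16.3, 37.2], [0, 26.2, 41.5]]
from 15.45: [[0, 10.7, 1.2], [0, 21.3, -0.9], [0, 30.7, -6.0], [0, 38.3, -13.6], [0, 43.3, -23.2]]
from 16.95: [[0, 1.9, -10.6], [0, 0.6, -21.3], [0, -3.8, -31.1], [0, -10.9, -39.2], [0, -20.1, -44.8]]
```

Turning works, but there's 22 N upward at the bottom, so I'll shift the circle 4 mm up.

Request:
send_rows --steps '[{"dp": [0, 10.6, -5.5], "roll": 0, "jaw": 10}, {"dp": [0, 20.2, -10.8], "roll": 0, "jaw": 10}, {"dp": [0, 27.8, -18.3], "roll": 0, "jaw": 10}, {"dp": [0, 33, -27.8], "roll": 0, "jaw": 10}, {"dp": [0, 35.1, -38.3], "roll": 0, "jaw": 10}]'

```text
time_s: 31.52
tcp_pos: [0.3919, 0.2764, 0.0545]
eef_rot: [-180.0, -0.0, -129.5]
contact_force: [1.4, -2.7, -2.1]
gripper_width: 0.0172
gripper_force: 20.0
```

Request:
send_rows --steps '[{"dp": [0, -1.1, -10.7], "roll": 0, "jaw": 10}, {"dp": [0, -5.4, -20.6], "roll": 0, "jaw": 10}, {"dp": [0, -12.3, -28.8], "roll": 0, "jaw": 10}, {"dp": [0, -21.4, -34.6], "roll": 0, "jaw": 10}, {"dp": [0, -31.8, -37.4], "roll": 0, "jaw": 10}]'

```text
time_s: 32.15
tcp_pos: [0.4171, 0.2554, 0.0907]
eef_rot: [180.0, -0.0, -129.6]
contact_force: [4.7, 4.8, -24.3]
gripper_width: 0.0175
gripper_force: 20.0
```

Request:
send_rows --steps '[{"dp": [0, -10.8, 0.4], "roll": 0, "jaw": 10}, {"dp": [0, -20.9, 3.9], "roll": 0, "jaw": 10}, {"dp": [0, -29.6, 10.3], "roll": 0, "jaw": 10}, {"dp": [0, -36, 18.9], "roll": 0, "jaw": 10}, {"dp": [0, -39.6, 29.1], "roll": 0, "jaw": 10}]'

```text
time_s: 32.78
tcp_pos: [0.4469, 0.2306, 0.0625]
eef_rot: [179.9, -0.0, -129.6]
contact_force: [-9.3, 5.6, -0.9]
gripper_width: 0.0173
gripper_force: 20.0
```

```bash
python3 cr.py
```

```text
32.775 [0.4469 0.2306 0.0625] [ 1.7993e+02 -3.0000e-02 -1.2957e+02] (np.float64(-0.2101), np.float64(-0.0348), np.float64(-0.0105), np.float64(0.0364), np.float64(1.8645618794281411)) [-9.27297365  5.64389835 -0.93450444]
```

Request:
send_rows --steps '[{"dp": [0, -0.4, 10.8], "roll": 0, "jaw": 10}, {"dp": [0, 2.4, 21.1], "roll": 0, "jaw": 10}, {"dp": [0, 8.1, 30.2], "roll": 0, "jaw": 10}, {"dp": [0, 16.3, 36.5], "roll": 0, "jaw": 10}, {"dp": [0, 26.2, 40.5], "roll": 0, "jaw": 10}]'

```text
time_s: 33.4
tcp_pos: [0.4276, 0.2464, 0.0206]
eef_rot: [-179.9, -0.1, -129.6]
contact_force: [9.3, -3.8, -20.2]
gripper_width: 0.0177
gripper_force: 20.0
```

Request:
send_rows --steps '[{"dp": [0, 10.7, 1.2], "roll": 0, "jaw": 10}, {"dp": [0, 21.3, -0.9], "roll": 0, "jaw": 10}, {"dp": [0, 30.7, -5.6], "roll": 0, "jaw": 10}, {"dp": [0, 38.3, -12.6], "roll": 0, "jaw": 10}, {"dp": [0, 43.3, -21.5], "roll": 0, "jaw": 10}]'

```text
time_s: 34.02
tcp_pos: [0.393, 0.2753, 0.0439]
eef_rot: [180.0, -0.0, -129.5]
contact_force: [-1.3, -3.8, -2.4]
gripper_width: 0.0176
gripper_force: 20.0
```

Request:
send_rows --steps '[{"dp": [0, 1.8, -8.6], "roll": 0, "jaw": 10}, {"dp": [0, 1.2, -17.3], "roll": 0, "jaw": 10}, {"dp": [0, -1.8, -25.6], "roll": 0, "jaw": 10}, {"dp": [0, -7, -33], "roll": 0, "jaw": 10}, {"dp": [0, -7, -33], "roll": 0, "jaw": 10}]'

```text
time_s: 34.65
tcp_pos: [0.3993, 0.2701, 0.0779]
eef_rot: [-180.0, 0.0, -129.6]
contact_force: [-8.5, -1.7, 6.1]
gripper_width: 0.0173
gripper_force: 20.0
```

```bash
python3 cr.py
```

```text
34.65 [0.3993 0.2701 0.0779] [-1.8000e+02  2.0000e-02 -1.2956e+02] (np.float64(-0.21), np.float64(0.027), np.float64(0.0049), np.float64(0.0275), np.float64(4.891416707586161)) [-8.53070487 -1.72613422  6.088829  ]
```

Request:
send_rows --steps '[{"dp": [0, 0, 0], "roll": 0, "jaw": 30}, {"dp": [0, 0, 0], "roll": 0, "jaw": 50}, {"dp": [0, 0, -55], "roll": 0, "jaw": 50}, {"dp": [0, 0, -115], "roll": 0, "jaw": 50}, {"dp": [-30, -8, -170], "roll": 0, "jaw": 50}]'

```text
time_s: 35.28
tcp_pos: [0.4243, 0.2882, 0.2494]
eef_rot: [-180.0, 0.2, -129.5]
contact_force: [1.8, 1.5, 0.5]
gripper_width: 0.0436
gripper_force: 0.0
```

Request:
send_rows --steps '[{"dp": [-50, -10, -10], "roll": 0, "jaw": 50}, {"dp": [-101, -20, -10], "roll": 0, "jaw": 50}, {"dp": [-101, -20, -10], "roll": 0, "jaw": 50}]'

```text
time_s: 35.65
tcp_pos: [0.5063, 0.3553, 0.2544]
eef_rot: [-180.0, -0.1, -129.6]
contact_force: [-0.3, 0.1, -0.0]
gripper_width: 0.0436
gripper_force: 0.0
```

```bash
cat > gauge.py <<'E'
from cr import *
s=r.get_state();T=np.array(s["tcp_pos"]);print(s["time_s"],T.round(4),where(T)[:2])
W=r.capture("wrist");pickle.dump((T,W),open("g_%d.pkl"%(s["time_s"]*100),"wb"))
T0,W0=pickle.load(open("w10.pkl","rb"))
for n,c in(("before",W0),("now",W)):
    g=cv2.cvtColor(c["image"],cv2.COLOR_BGR2GRAY).astype(int)
    o=lambda row,col,z:round(float(((plane(c,[(col,row)],z)[0][:2]-O)@u)*1000),1)
    print(n,"center col at z=.094:",proj(c,[[*(O+u*-.09+v*V0),.094]]).round(1))
    for x in(288,294,300,304,308,312,315,318,321,324,328,334,340):
        e=np.diff(g[130:290,x]);k=np.nonzero(np.abs(e)>28)[0];print(x,[(int(130+i),int(e[i]),o(130+i,x,.094)) for i in k])
E
python3 gauge.py; sed -n 1,1p /dev/null
```

```text
35.65 [0.5063 0.3553 0.2544] (np.float64(-0.0762), np.float64(-0.0011))
before center col at z=.094: [[314.3 199.2]]
288 [(167, 52, -117.1), (168, 50, -116.3), (230, -61, -62.8)]
294 [(167, 54, -117.1), (168, 47, -116.3), (207, -92, -83.2), (208, 46, -82.4), (209, 73, -81.5), (230, -93, -62.8), (231, -56, -61.9), (241, 54, -52.8), (242, 48, -51.9), (248, -80, -46.3), (249, -45, -45.4)]
300 [(167, 53, -117.1), (168, 47, -116.3), (206, -30, -84.1), (207, -100, -83.2), (208, 58, -82.4), (209, 72, -81.5), (230, -93, -62.8), (231, -57, -61.9), (241, 52, -52.8), (242, 46, -51.9), (248, -97, -46.3), (249, -64, -45.4), (250, 32, -44.5), (251, 30, -43.5), (263, -33, -32.2), (267, 32, -28.4)]
304 [(130, 34, -146.7), (167, 52, -117.1), (168, 49, -116.3), (200, -73, -89.3), (201, 31, -88.5), (202, 42, -87.6), (205, 53, -85.0), (207, -103, -83.2), (208, 54, -82.4), (209, 74, -81.5), (212, 50, -78.9), (214, -71, -77.1), (215, 51, -76.2), (217, -47, -74.5), (219, 40, -72.7), (230, -92, -62.8), (231, -54, -61.9), (241, 50, -52.8), (242, 46, -51.9), (248, -94, -46.3), (249, -62, -45.4), (251, 39, -43
[... 5350 characters left out ...]
4), (222, -65, -68.7), (223, 48, -67.8), (225, -104, -66.0), (227, 95, -64.2), (228, -29, -63.3), (229, -38, -62.5), (230, 68, -61.6), (232, -56, -59.8), (233, 38, -58.9), (235, -53, -57.1), (237, 61, -55.3), (248, -91, -45.3), (249, -54, -44.3), (255, 50, -38.8), (256, 49, -37.9), (262, -98, -32.3), (263, -62, -31.3), (265, 30, -29.5), (273, -31, -21.9), (277, 41, -18.0)]
334 [(149, 34, -129.7), (186, 57, -99.6), (187, 34, -98.7), (225, -108, -66.0), (227, 97, -64.2), (248, -91, -45.3), (249, -54, -44.3), (255, 46, -38.8), (256, 47, -37.9), (262, -96, -32.3), (263, -61, -31.3), (280, 35, -15.1)]
340 [(149, 35, -129.7), (186, 58, -99.6), (187, 36, -98.7), (248, -71, -45.3), (285, 30, -10.3)]
```

Gauge edges: the carriage moved 17.3 mm (c≈17.95). The pointer has been pushed about 2.3 mm, so the bottle is home, and about 6.7 mm (4.2 rad) more is needed. Back to the grip.

Request:
send_rows --steps '[{"dp": [45, 10, -5], "roll": 0, "jaw": 50}, {"dp": [95, 20, -5], "roll": 0, "jaw": 50}, {"dp": [134, 28, 10], "roll": 0, "jaw": 50}, {"dp": [134, 28, 60], "roll": 0, "jaw": 50}, {"dp": [134, 28, 110], "roll": 0, "jaw": 50}]'

```text
time_s: 36.33
tcp_pos: [0.3968, 0.268, 0.1465]
eef_rot: [180.0, 0.3, -129.5]
contact_force: [0.2, 0.8, -1.0]
gripper_width: 0.0438
gripper_force: 0.0
```

Request:
send_rows --steps '[{"dp": [0, 0, 25], "roll": 0, "jaw": 50}, {"dp": [0, 0, 50], "roll": 0, "jaw": 50}, {"dp": [0, 0, 66], "roll": 0, "jaw": 40}, {"dp": [0, 0, 66], "roll": 0, "jaw": 20}, {"dp": [0, 0, 66], "roll": 0, "jaw": 10}]'

```text
time_s: 36.95
tcp_pos: [0.3973, 0.2685, 0.081]
eef_rot: [-180.0, 0.1, -129.5]
contact_force: [0.4, -0.1, 0.1]
gripper_width: 0.0205
gripper_force: 0.0
```

Request:
send_rows --steps '[{"dp": [0, 0, 0], "roll": 0, "jaw": 10}, {"dp": [0, 0, 0], "roll": 0, "jaw": 10}]' --newtons 20

```text
time_s: 37.2
tcp_pos: [0.3974, 0.2685, 0.0807]
eef_rot: [180.0, 0.1, -129.5]
contact_force: [0.0, 1.0, 1.9]
gripper_width: 0.0177
gripper_force: 20.0
```

```bash
python3 cr.py; python3 circ.py 18 .28 3
```

```text
37.2 [0.3974 0.2685 0.0807] [ 1.8000e+02  9.0000e-02 -1.2953e+02] (np.float64(-0.2126), np.float64(0.0275), np.float64(0.0077), np.float64(0.0285), np.float64(4.984125073943026)) [0.02424512 1.02796625 1.93786198]
from 18.00: [[0, -7.6, -6.5], [0, -16.8, -10.7], [0, -26.7, -12.2], [0, -36.7, -10.9], [0, -45.9, -6.9]]
from 19.40: [[0, -7.7, 6.4], [0, -13.4, 14.7], [0, -16.6, 24.2], [0, -17.0, 34.3], [0, -14.6, 44.0]]
from 20.80: [[0, 5.0, 8.7], [0, 12.2, 15.7], [0, 21.1, 20.5], [0, 30.9, 22.6], [0, 40.9, 21.9]]
```

Request:
send_rows --steps '[{"dp": [0, -7.6, -6.2], "roll": 0, "jaw": 10}, {"dp": [0, -16.8, -10], "roll": 0, "jaw": 10}, {"dp": [0, -26.7, -11.2], "roll": 0, "jaw": 10}, {"dp": [0, -36.7, -10], "roll": 0, "jaw": 10}, {"dp": [0, -45.9, -6.2], "roll": 0, "jaw": 10}]'

```text
time_s: 37.83
tcp_pos: [0.433, 0.2389, 0.0871]
eef_rot: [-180.0, 0.1, -129.5]
contact_force: [-1.8, 1.0, 1.9]
gripper_width: 0.0175
gripper_force: 20.0
```

Request:
send_rows --steps '[{"dp": [0, -7.7, 6.4], "roll": 0, "jaw": 10}, {"dp": [0, -13.4, 14.7], "roll": 0, "jaw": 10}, {"dp": [0, -16.6, 24.2], "roll": 0, "jaw": 10}, {"dp": [0, -17, 34], "roll": 0, "jaw": 10}, {"dp": [0, -14.6, 43.5], "roll": 0, "jaw": 10}]'

```text
time_s: 38.45
tcp_pos: [0.4436, 0.2301, 0.0418]
eef_rot: [180.0, 0.0, -129.5]
contact_force: [-4.0, 4.4, 4.3]
gripper_width: 0.0173
gripper_force: 20.0
```

Request:
send_rows --steps '[{"dp": [0, 5, 8.6], "roll": 0, "jaw": 10}, {"dp": [0, 12.2, 15.4], "roll": 0, "jaw": 10}, {"dp": [0, 21.1, 20], "roll": 0, "jaw": 10}, {"dp": [0, 30.9, 22], "roll": 0, "jaw": 10}, {"dp": [0, 38, 22], "roll": 0, "jaw": 10}]'

```text
time_s: 39.08
tcp_pos: [0.4145, 0.2543, 0.0207]
eef_rot: [-180.0, 0.0, -129.5]
contact_force: [4.2, -2.5, 8.1]
gripper_width: 0.0177
gripper_force: 20.0
```

Request:
send_rows --steps '[{"dp": [0, 0, 0], "roll": 0, "jaw": 10}]'

```text
time_s: 39.2
tcp_pos: [0.4143, 0.2544, 0.0208]
eef_rot: [-180.0, 0.0, -129.5]
contact_force: [0.7, -0.4, 7.2]
gripper_width: 0.0174
gripper_force: 20.0
```

```bash
python3 cr.py
```

```text
39.2 [0.4143 0.2544 0.0208] [-1.7997e+02  4.0000e-02 -1.2945e+02] (np.float64(-0.2126), np.float64(0.0055), np.float64(-0.0522), np.float64(0.0525), np.float64(3.2459894812431442)) [ 0.65805942 -0.3979747   7.20564007]
```

Request:
send_rows --steps '[{"dp": [0, 0, 0], "roll": 0, "jaw": 30}, {"dp": [0, 0, 0], "roll": 0, "jaw": 50}, {"dp": [0, 0, -55], "roll": 0, "jaw": 50}, {"dp": [0, 0, -115], "roll": 0, "jaw": 50}, {"dp": [0, 0, -175], "roll": 0, "jaw": 50}]'

```text
time_s: 39.83
tcp_pos: [0.4139, 0.2533, 0.197]
eef_rot: [-180.0, -0.1, -129.5]
contact_force: [0.8, 0.6, -0.7]
gripper_width: 0.0437
gripper_force: 0.0
```

Request:
send_rows --steps '[{"dp": [-45, -2, -50], "roll": 0, "jaw": 50}, {"dp": [-95, -5, -58], "roll": 0, "jaw": 50}, {"dp": [-136, -7, -58], "roll": 0, "jaw": 50}, {"dp": [-136, -7, -58], "roll": 0, "jaw": 50}, {"dp": [-136, -7, -58], "roll": 0, "jaw": 50}]'

```text
time_s: 40.45
tcp_pos: [0.5059, 0.3537, 0.2525]
eef_rot: [180.0, -0.1, -129.5]
contact_force: [-0.7, -0.1, 0.2]
gripper_width: 0.044
gripper_force: 0.0
```

```bash
sed -i 's/^for n,c in.*/for n,c in(("now",W),):/; s/for x in(288.*):$/for x in(300,306,312,315,318,326,330):/' gauge.py; sed -i 's/in(288,294,300,304,308,312,315,318,321,324,328,334,340)/in(300,306,312,315,318,326,330)/' gauge.py; python3 gauge.py
python3 - <<'E'
from cr import *
S=r.capture("side");im=S["image"].astype(int);b=(im[...,0]>110)&(im[...,2]<70)&(im[...,0]-im[...,1]>40)
q=proj(S,[[.56,.42,.13]])[0].astype(int);m=np.zeros_like(b);m[q[1]-25:q[1]+25,q[0]-25:q[0]+25]=1
bc=blob(b&m);print("cap side",bc[0],bc[1],"exp upright at seat+6..",proj(S,[[*(O+u*.0113+v*V0),.126]]))
E
```

```text
40.45 [0.5059 0.3537 0.2525] (np.float64(-0.0777), np.float64(-0.0018))
now center col at z=.094: [[315.6 199.9]]
300 [(151, 32, -130.0), (196, 56, -93.3), (197, 38, -92.4), (235, -107, -59.4), (237, 94, -57.6), (257, -52, -39.4), (264, -62, -32.9), (265, -69, -32.0), (267, 36, -30.1), (276, -29, -21.6), (280, 35, -17.7)]
306 [(151, 33, -130.0), (196, 56, -93.3), (197, 37, -92.4), (228, -56, -65.6), (230, 66, -63.9), (232, -44, -62.1), (233, 47, -61.2), (235, -104, -59.4), (237, 91, -57.6), (240, 54, -54.9), (242, -71, -53.1), (243, 51, -52.2), (245, -71, -50.4), (246, 31, -49.5), (247, 45, -48.6), (257, -40, -39.4), (264, -62, -32.9), (265, -71, -32.0), (267, 33, -30.1), (274, -35, -23.5), (278, 35, -19.7)]
312 [(151, 64, -130.0), (193, -34, -95.8), (194, -34, -95.0), (196, 59, -93.3), (197, 38, -92.4), (257, -30, -39.4), (259, -41, -37.5), (272, 62, -25.4), (277, -67, -20.6)]
315 [(151, 55, -130.0), (194, -39, -95.0), (196, 54, -93.3), (197, 39, -92.4), (245, -52, -50.4), (277, -49, -20.6)]
318 [(151, 56, -130.0), (152, 31, -129.2), (194, -40, -95.0), (196, 55, -93.3), (197, 39, -92.4), (236, -40, -58.5), (246, 38, -49.5), (277, -44, -20.6)]
326 [(151, 30, -130.0), (196, 54, -93.3), (197, 38, -92.4), (230, 50, -63.9), (232, -44, -62.1), (233, 48, -61.2), (235, -108, -59.4), (237, 92, -57.6), (240, 54, -54.9), (242, -70, -53.1), (243, 50, -52.2), (245, -41, -50.4), (247, 39, -48.6), (264, -64, -32.9), (265, -72, -31.9), (267, 32, -30.1), (279, 42, -18.7)]
330 [(196, 55, -93.3), (197, 38, -92.4), (235, -109, -59.4), (237, 95, -57.6), (257, -29, -39.4), (264, -59, -32.9), (265, -72, -31.9), (267, 30, -30.1), (280, 36, -17.7)]
cap side [365.82035928 154.84431138] [357 150  19  11 167] exp upright at seat+6.. [[364.1148161  162.80859315]]
```

```bash
python3 - <<'E'
from h import *
import glob
T0,W0=pickle.load(open("w10.pkl","rb"))
fs=sorted(glob.glob("g_*.pkl"));print(fs)
for n,c,a,b in(("free",W0,196,232),("mid",pickle.load(open(fs[0],"rb"))[1],218,250),("now",pickle.load(open(fs[-1],"rb"))[1],225,252)):
    g=cv2.cvtColor(c["image"],cv2.COLOR_BGR2GRAY);print(n)
    for y in range(a,b):print(y,g[y,303:331].tolist())
E
```

```text
['g_3565.pkl', 'g_4045.pkl']
free
196 [251, 251, 251, 251, 251, 251, 251, 251, 251, 251, 251, 251, 251, 251, 251, 251, 251, 251, 251, 251, 251, 251, 251, 251, 251, 251, 251, 251]
197 [251, 251, 251, 251, 251, 251, 251, 251, 251, 251, 251, 251, 251, 251, 251, 251, 251, 251, 251, 251, 251, 251, 251, 251, 251, 251, 251, 251]
198 [251, 251, 252, 252, 251, 252, 251, 251, 251, 251, 251, 251, 251, 251, 251, 251, 251, 251, 251, 251, 251, 252, 252, 252, 252, 251, 251, 251]
199 [253, 253, 253, 254, 253, 253, 252, 251, 251, 251, 251, 251, 251, 251, 251, 251, 251, 251, 251, 252, 253, 253, 254, 254, 253, 253, 252, 252]
200 [248, 249, 250, 250, 249, 249, 250, 252, 252, 251, 251, 251, 251, 251, 251, 251, 251, 251, 252, 251, 249, 249, 250, 250, 249, 248, 250, 252]
201 [197, 176, 177, 178, 176, 191, 232, 251, 252, 251, 251, 251, 251, 251, 251, 251, 251, 252, 251, 239, 198, 177, 177, 178, 176, 191, 232, 251]
202 [217, 207, 205, 207, 206, 215, 238, 251, 252, 251, 251, 251, 251, 251, 251, 251, 251, 252, 251, 243, 218, 207, 207, 207, 207, 214, 238, 251]
203 [248, 249, 250, 250, 249, 248, 251, 252, 252, 2
[... 12016 characters left out ...]
 209, 209, 212, 227, 245, 243, 219, 198, 200, 200, 199, 198, 196, 211, 241, 252, 245, 222, 215, 214, 215, 214, 219, 240]
248 [252, 252, 253, 254, 254, 254, 253, 253, 253, 246, 224, 211, 212, 213, 212, 208, 208, 219, 243, 253, 253, 252, 252, 253, 252, 252, 251, 252]
249 [252, 253, 253, 253, 253, 253, 253, 253, 253, 247, 225, 213, 212, 212, 209, 208, 208, 219, 243, 253, 253, 253, 253, 253, 253, 253, 253, 253]
250 [252, 252, 252, 252, 252, 252, 252, 252, 253, 247, 225, 210, 211, 211, 207, 206, 206, 217, 241, 253, 252, 252, 252, 252, 252, 252, 252, 252]
251 [252, 252, 252, 252, 252, 252, 252, 252, 252, 247, 225, 211, 211, 211, 208, 208, 205, 216, 241, 253, 252, 252, 252, 252, 252, 252, 252, 252]
```

The pointer tip (rows 236–237) lines up with the long line (rows 236–237), the same way it sat on the zero line when free, so the pad is at about 9 mm. The gripper is clear, so I'm handing in.

```bash
python3 -c "
from plant import r
print(r.close_job())"
```

```text
the job is handed in; nothing more can be done
None
```

I stood the bottle in the clamp and let go, then cranked the wheel clockwise until the gauge pointer sat on the long line (9 mm, give or take about 0.3 mm). I handed the job in at about 40 s. On my first try at the clamp the bottle was still tilted and caught on something, probably the V jaw (about 25 N at the wrist), so I stood it on the worktop, took a new grip and set it down again. I saw no sign that the brown bottle or the dish had moved, but I did not take a final picture of them.

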